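Free the parts cupboard's door from its sprung catch

ROBOT

A 6-joint arm with a two-finger parallel gripper is mounted at the origin on the work surface. World frame = base frame: x ahead of the robot, y to its left, z up, the work surface at z = 0. Lengths are in m, angles in rad, forces in N, time in s.
With the tool pointing down it reaches from about 0.35 to 0.975 m from the base axis. Payload 4.9 kg.
Tool frame: the origin (TCP) lies midway between the tips of the shut fingers; the grasp point (between the pads) lies ctrl.grip_point_offset behind it (ctrl.grip_point_offset is the distance from the TCP to the grasp point, in m); x points along the fingers, y is the direction in which the jaws open and shut, and the axes are right-handed (so a half turn about x gives the same grasp; the last joint's range is limited). The gripper opens to 85 mm and grips with 20 to 120 N. Pads are 22 mm wide; open, the fingers measure 114 mm over their backs; the gripper's body (76 mm by 85 mm) begins 54 mm behind the grasp point. The pads swing forward as they close: fully open they stand 13 mm farther back than shut.
Start: joints at [-1.425, 0.053, 1.613, -0, 1.476, -0.119], TCP at [0.164, -0.603, 0.206] pointing down, gripper open.
Joint ranges: [-3.01, 3.01], [-1.01, 2.22], [0.06, 2.58], [-1.02, 4.17], [0.09, 2.62], [-3.14, 3.14]. Speed limits (rad/s): [2.57, 2.57, 3.14, 3.14, 3.14, 3.14].

INTERFACE

Orientations are given as a rotation vector (axis times angle).
In Python, from station import ctrl gives the robot as it stands. The module is installed in compiled form; this text tells all that it offers.
- The arm moves only by the tool drive_tool, never from a script. Its argument "commands" is text: rows parted by semicolons, each of 5 numbers parted by spaces: the closure, from -1 (fully open) to 1 (shut), so that 0 is half open, then the shift along the tool's x, y, z in units of 40 mm (1.0 is 40 mm), then the turn about the tool's x in units of 5 degrees (1.0 is 5 degrees). A call has 1 to 8 rows; each row is the pose to reach, as a shift and turn from the pose commanded when the call began, along the tool's axes at that moment; what a row does not reach only later rows make up. A row lasts 1/12 s, in which the tool goes at most 41.7 mm and 7.16 degrees, less where a joint would pass 70% of its speed; a pose out of reach is approached as far as the arm can. A call with a gripper value outside its range is refused whole. The fingers move at their own pace and stop on an object; "newtons" is the grip in N (left out, the last holds). Time passes only in rows, so rows that repeat a pose let the fingers close. It gives the time, the measured TCP pose, the force and the opening at its end, in the units of the state.
- ctrl.get_obs(): the state, without advancing time (a new reading comes with each control period).
- ctrl.get_image(name): name is "scene" or "top" or "wrist"; returns (picture, depth): 420x560x3 uint8, blue, green, red; 420x560 float32, m along the optical axis (not along the pixel's ray), 0 where there is no reading.
- ctrl.camera_info(name): a dict with "K" (3x3 intrinsics, pixels), "T" (4x4, takes a point from camera to world coordinates). Camera axes: x right, y down, z forward; pixel columns grow to the right and rows downward; lengths in m; the calibration is good to about 2 mm. A picture is of the moment at which its call begins: read the wrist's pose just before it. camera_info takes no time and is no camera call; for the wrist camera it gives the pose at the moment of the call.
- ctrl.finish_job(): hands the job in, once; it reports no verdict.
The state is a dict: "t": time; "q": joint angles; "dq": joint speeds; "effort": joint torques, N m; "tool_pos": TCP position; "tool_rot": TCP orientation; "contact_force": force on the tool from outside, world axes, zero at the start; "wrist_torque": the same for the moment, N m; "opening": finger opening in m.
Only numpy, scipy, OpenCV 4.12 (cv2) and the standard library are available. Lean on these libraries where they do the work, as an engineer would, in place of code of your own. Each camera call takes 0.05 s, during which the arm holds its last target.

TASK

The door of the small green steel parts cupboard on the bench hangs ajar on its transit catch, a sprung steel hook inside its top edge. Reach down through the gap behind the top of the door, press the hook down until it clears the cupboard's top rail, keep it down while you draw the door off the catch, then swing the door wide open and leave it standing there. Be gentle throughout: neither jam the hook down onto its stop nor drag the door against the caught hook, do not fling the door, and leave everything else on the bench where it is.

Things in the scene. Friction and masses are not known exactly. Their poses are not given: they have to be found in the camera images.
- plinth: Dark steel base frame, fixed on the bench: 180 mm along x, 280 along y, 25 high; origin under its middle. The green steel cupboard stands straight above it, same outline, 230 mm high, on screw feet: its underside is 6 to 31 mm above the plinth's top, differs each time, is NOT measured. Door side: -x; hinge at the +y end, free edge at the -y end. Low parts (22 mm) lie on the rear half of its roof.
- hinge_line (a point): Point on the vertical hinge axis, level with the plinth's top (25 mm above the bench), axes as the plinth's. The hinge axis lies in the cupboard's front plane and in the inner face of the door, a panel 280 mm wide, 18 thick, 230 high, about 1 kg, whose top is level with the cupboard's roof. A bar handle stands 42 mm off the inner face, on the outside near the free edge.
- door (a joint): Opening angle of the door, rad: 0 shut, growing as the free edge comes out towards the plinth's -x; stop at 1.75. Starts at 0.155 to 0.178; the catch holds it at about 0.18. The hinge is stiff enough (0.14 N m) for the door to stay where it is left. Past about 0.4 the hook's tooth is out in front of the rail and the hook may be let up.
- catch_line (a point): Point of the cupboard's front plane 200 mm from the hinge axis, at plinth-top height. Above it the catch's flat steel arm bridges the gap, square to the door and carried by it: centred 200 mm from the hinge, 22 mm wide, 6 thick, its top 26 mm below the door's top. It runs 64 mm inwards from the door's inner face; from 54 mm on it ends in a tooth rising 14 mm above the arm, caught behind the rail.
- rail_line (a point): Middle of the front plane, at plinth-top height. Above it the cupboard's top rail, the front of its roof, 22 mm high, 15 deep; the tooth overlaps it by 10 mm. Gap between rail and door at the arm: 30 to 36 mm, open above. The hook slides straight down against its spring: 4 N to start, 7.5 N when the tooth clears at 10 mm, 9 N at the hard stop at 13 mm. It springs back. Over 20 N bends the catch.
- bearing: Bystander: ball bearing lying flat, 72 mm across, 17 mm high; origin under its middle.
- wrench: Bystander: steel wrench lying flat, 190 mm long, origin under its middle, x along it.
- oil_can: Bystander: closed round steel can with a paper label, 66 mm across, 160 mm high, standing behind the cupboard; origin under its middle.
- bolt_jar: Bystander: glass jar with a steel lid, 72 mm across, 90 mm high; origin under its middle.
- gear: Bystander: dark steel gear lying flat, 94 mm across, 30 mm high with its hub; origin under its middle.
- piston: Bystander: aluminium engine piston standing on its skirt, 76 mm across, 70 mm high; origin under its middle.
- carton: Bystander: closed cardboard parts box 110 x 75 x 50 mm; origin under its middle.

How it is judged:
By the outcome, as a careful person would: the job done as asked, in the order asked, and still so for the second after the job is handed in, with the robot touching nothing.
It also fails if it takes over 54 s, if anything falls off the work surface, if the arm or the gripper's body presses on something with over 40 N, if the wrist force passes 120 N, or if a joint passes its speed limit or range.

## Working session

There is one attempt and no reset: what is moved stays moved. The work goes in short steps, Python scripts to look and compute and a tool call to move; the robot and the scene stay as the last step left them, time stands still between calls to the robot, and variables do not carry over. Pictures are saved under pics/ and viewed, and the job is handed in when it is done.

Besides the shell and the picture viewer there is one more tool, called after "Emit:" by a JSON object that holds its "name" and its "arguments". drive_tool: Moves the arm, as the interface text tells. Its arguments: {"type":"object","properties":{"commands":{"type":"string"},"newtons":{"type":"number"}},"required":["commands"]}

```bash
mkdir -p pics; ls
cat > h.py <<'E'
import numpy as np, cv2
from station import ctrl
def snap(n,tag):
    o=ctrl.get_obs(); info=ctrl.camera_info(n)
    im,d=ctrl.get_image(n)
    cv2.imwrite(f'pics/{tag}.png',im); np.savez(f'pics/{tag}.npz',im=im,d=d,K=info['K'],T=info['T'])
    return im,d,info
def load(tag):
    z=np.load(f'pics/{tag}.npz'); return z['im'],z['d'],z['K'],z['T']
def cloud(d,K,T):
    v,u=np.mgrid[:d.shape[0],:d.shape[1]]
    p=np.stack([(u-K[0,2])/K[0,0]*d,(v-K[1,2])/K[1,1]*d,d],-1)
    return p@T[:3,:3].T+T[:3,3]
E
python3 - <<'E'
from h import *
np.set_printoptions(precision=4,suppress=True)
print(ctrl.get_obs(), ctrl.grip_point_offset)
for n in ['scene','top','wrist']:
    im,d,i=snap(n,n+'0'); print(n,i['K'],i['T'])
E
```

```text
pics
{'t': 0.0, 'q': array([-1.425 ,  0.0534,  1.6143, -0.    ,  1.476 , -0.119 ]), 'dq': array([ 0.0021, -0.0025, -0.0003,  0.0004, -0.0013,  0.0004]), 'effort': array([ -0.0001, -39.3686, -37.017 ,  -0.0002,   0.007 ,   0.    ]), 'tool_pos': array([ 0.1635, -0.6025,  0.2051]), 'tool_rot': array([ 2.0809,  0.2793, -2.081 ]), 'contact_force': array([ 0.6356, -0.5927,  0.4842]), 'wrist_torque': array([-0.0287,  0.0256,  0.008 ]), 'opening': 0.08505808513301702} 0.0187
scene [[453.6591   0.     276.2689]
 [  0.     453.6591 214.4729]
 [  0.       0.       1.    ]] [[-0.1571 -0.9316  0.3279  0.1913]
 [-0.9876  0.1478 -0.0532  0.0245]
 [ 0.0011 -0.3322 -0.9432  1.2267]
 [ 0.      0.      0.      1.    ]]
top [[387.2529   0.     283.2257]
 [  0.     387.2529 209.7818]
 [  0.       0.       1.    ]] [[-0.0186 -0.9817  0.1894  0.3733]
 [-0.9998  0.0193  0.0017 -0.0219]
 [-0.0053 -0.1894 -0.9819  1.1352]
 [ 0.      0.      0.      1.    ]]
wrist [[299.1729   0.     278.7352]
 [  0.     299.1729 211.5011]
 [  0.       0.       1.    ]] [[ 0.2622 -0.9244 -0.2768  0.2349]
 [-0.965  -0.2514 -0.0746 -0.5835]
 [-0.0007  0.2867 -0.958   0.3721]
 [ 0.      0.      0.      1.    ]]
```

View pics/scene0.png

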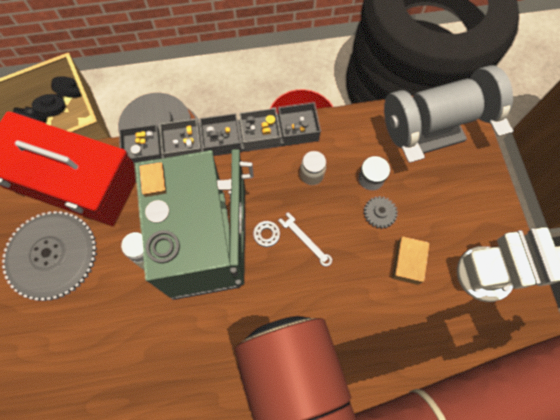

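View pics/top0.png

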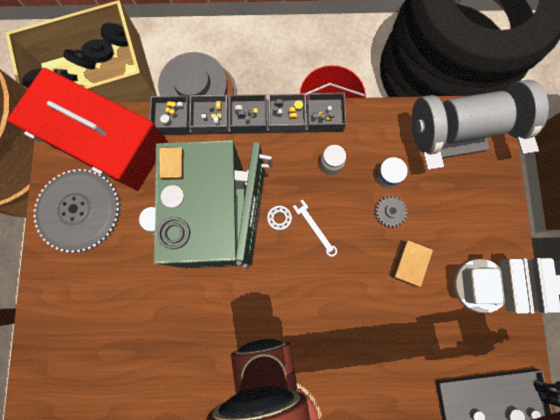

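View pics/wrist0.png

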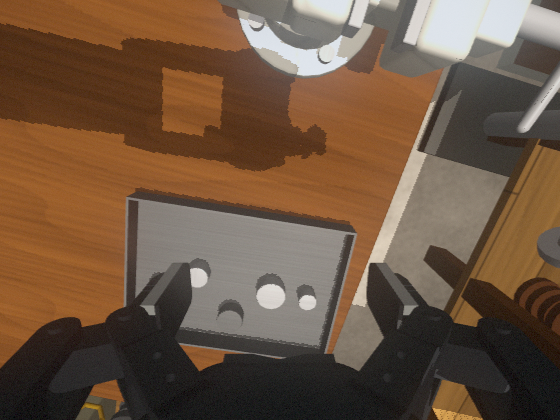

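The cupboard is left of centre with its door on the right (−y world). The hinge is at the near end, top view about (242,262), and the free edge and handle are at the far end, about (262,150). The catch arm is visible in the gap at about (240,176). Next I measure it.

Run:
```python
from h import *
np.set_printoptions(precision=4,suppress=True)
for n in ['top0','scene0']:
    im,d,K,T=load(n); P=cloud(d,K,T)
    hsv=cv2.cvtColor(im,cv2.COLOR_BGR2HSV)
    g=(hsv[...,0]>45)&(hsv[...,0]<85)&(hsv[...,1]>50)&(d>0)
    z=P[...,2]
    h,e=np.histogram(z[g],bins=np.arange(0,0.4,0.005)); 
    print(n,[(round(e[i],3),h[i]) for i in range(len(h)) if h[i]>60])
    cv2.imwrite(f'pics/{n}_crop.png',cv2.resize(im[120:310,120:290],None,fx=4,fy=4,interpolation=cv2.INTER_CUBIC)[:600])
    # height map over region
    top=(z>0.255)&(z<0.32)
    cv2.imwrite(f'pics/{n}_z.png',cv2.resize((np.clip((z[120:310,120:290]-0.15)/0.2,0,1)*255).astype(np.uint8),None,fx=4,fy=4,interpolation=cv2.INTER_NEAREST)[:600])
```

```text
top0 []
scene0 [(np.float64(0.265), np.int64(1128)), (np.float64(0.27), np.int64(2343))]
```

Run:
```python
from h import *
im,d,K,T=load('top0'); print((d>0).mean(), d[200,200],d[230,250])
im,d,K,T=load('scene0'); print((d>0).mean(), d[200,200],d[230,250])
```

```text
0.9959311224489796 0.8863844 0.926259
0.9960374149659864 1.0212691 1.2877532
```

View pics/scene0_crop.png

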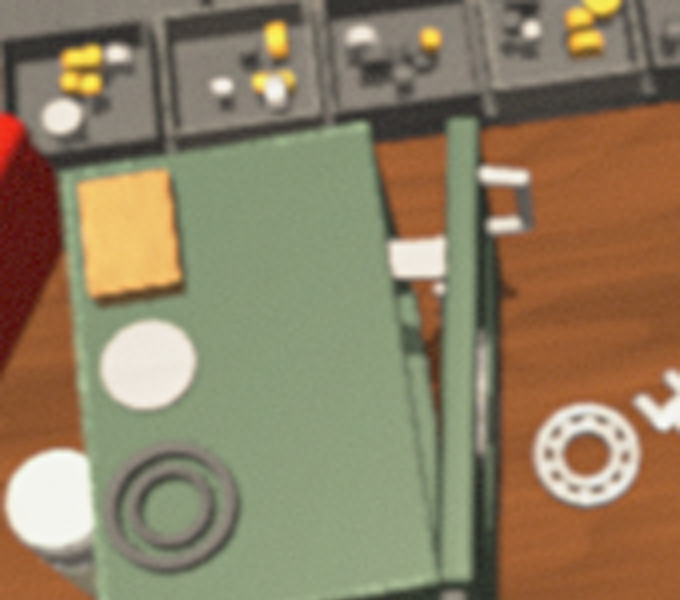

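View pics/top0_crop.png

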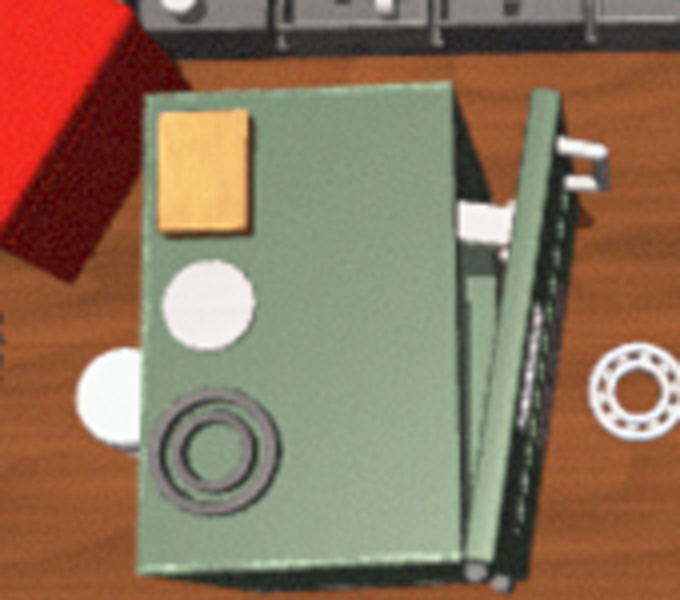

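View pics/scene0_z.png

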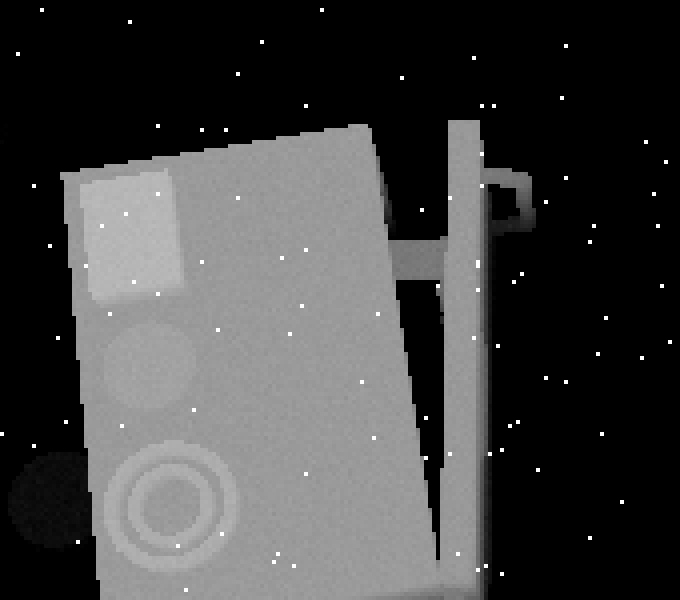

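```bash
cat > m.py <<'E'
from h import *
np.set_printoptions(precision=4,suppress=True)
def meas(n):
    im,d,K,T=load(n); P=cloud(d,K,T); z=P[...,2]
    roi=np.zeros_like(z,bool); roi[120:320,120:290]=1
    hsv=cv2.cvtColor(im,cv2.COLOR_BGR2HSV)
    zz=np.median(z[roi&(z>0.25)&(z<0.31)&(hsv[...,0]>35)&(hsv[...,0]<90)]); 
    # planes: cast every pixel to roof height
    v,u=np.mgrid[:420,:560]
    r=np.stack([(u-K[0,2])/K[0,0],(v-K[1,2])/K[1,1],np.ones(u.shape)],-1)@T[:3,:3].T
    Q=T[:3,3]+r*((zz-T[2,3])/r[...,2])[...,None]
    m=roi&(abs(z-zz)<0.010)
    m=cv2.medianBlur(m.astype(np.uint8)*255,3)>0
    return im,d,z,zz,Q,m,P
if __name__=='__main__':
    for n in ['top0','scene0']:
        im,d,z,zz,Q,m,P=meas(n); print(n,'roof z',zz)
        # per image row: transitions
        E={0:[],1:[],2:[]}
        for v in range(140,262):
            row=m[v].astype(int); run=[]
            xs=np.flatnonzero(np.diff(row))
            # gap: last True->False then False->True, then final True->False
            if len(xs)>=4:
                a,b,c=xs[-3],xs[-2],xs[-1]
                if b-a>=3 and c-b>4:
                    for k,x in enumerate((a,b,c)):
                        E[k].append((Q[v,x]+Q[v,x+1])/2)
        L=[]
        for k in E:
            A=np.array(E[k])[:,:2]; 
            l=cv2.fitLine(A.astype(np.float32),cv2.DIST_HUBER,0,0.001,0.001).ravel()
            if l[0]>0:l[:2]*=-1
            L.append(l); res=(A-l[2:])@np.array([-l[1],l[0]])
            print(['rail','door in','door out'][k],len(A),l,'ang',np.degrees(np.arctan2(l[1],l[0])),'res',res.std(), 'far',A[0],'near',A[-1])
        print('door angle',L[0][:2]@L[1][:2],np.arccos(L[0][:2]@L[1][:2]))
        # hinge: intersection of rail and door-in
        M=np.array([L[0][:2],-L[1][:2]]).T; s=np.linalg.solve(M,L[1][2:]-L[0][2:]); print('hinge xy',L[0][2:]+s[0]*L[0][:2])
        # door thickness
        nrm=np.array([-L[1][1],L[1][0]]); print('thick',nrm@(L[2][2:]-L[1][2:]))
        # catch arm
        hsv=cv2.cvtColor(im,cv2.COLOR_BGR2HSV)
        c=(hsv[...,1]<60)&(hsv[...,2]>150)&(z>zz-0.04)&(z<zz-0.015)
        c[:140]=0;c[200:]=0;c[:,:225]=0;c[:,252:]=0
        print('catch',c.sum(),P[c].mean(0) if c.any() else None,P[c].min(0),P[c].max(0))
E
python3 m.py
```

```text
top0 roof z 0.27141742380814005
rail 100 [-0.9998 -0.0219  0.6348  0.0924] ang -178.74673 res 0.014600294873088072 far [0.7046 0.0935] near [0.458  0.2351]
door in 100 [-0.9895  0.1444  0.5977  0.064 ] ang 171.69916 res 0.013315188017437436 far [0.7036 0.0465] near [0.4577 0.2194]
door out 100 [-0.9899  0.1414  0.6142  0.0428] ang 171.86942 res 0.0007090516235035762 far [0.7033 0.0323] near [0.4547 0.0653]
door angle 0.9861294 0.16675
hinge xy [0.4329 0.088 ]
thick 0.018577242
catch 130 [0.6299 0.0779 0.245 ] [0.6112 0.0619 0.2336] [0.6457 0.0934 0.2503]
scene0 roof z 0.27084749849298195
rail 104 [-0.9997 -0.0249  0.5923  0.0922] ang -178.5725 res 0.03580268500187513 far [0.7037 0.0961] near [0.4598 0.2465]
door in 104 [-0.9898  0.1424  0.5835  0.0654] ang 171.81078 res 0.031136719494343237 far [0.6963 0.0497] near [0.4554 0.2189]
door out 104 [-0.9898  0.1427  0.5732  0.0482] ang 171.79604 res 0.0006472324463933136 far [0.6934 0.0311] near [0.4314 0.0677]
door angle 0.98594725 0.16784388
hinge xy [0.4258 0.0881]
thick 0.018451337
catch 112 [0.6433 0.051  0.2435] [0.6075 0.0082 0.231 ] [0.6786 0.0777 0.2495]
```

```bash
cat > m2.py <<'E'
from m import *
R=[]
for n in ['top0','scene0']:
    im,d,z,zz,Q,m,P=meas(n)
    ang={'top0':-178.75,'scene0':-178.57}[n]
    th=np.radians(-178.66); py=np.array([np.cos(th),np.sin(th)]); px=np.array([py[1],-py[0]])  # plinth x = y rotated -90
    pts=Q[...,:2]
    # points of level-top mask (incl. items region filled)
    a=pts@py; b=pts@px
    mm=m.copy()
    cs,_=cv2.findContours(mm.astype(np.uint8),cv2.RETR_EXTERNAL,cv2.CHAIN_APPROX_NONE)
    c=max(cs,key=cv2.contourArea)
    f=np.zeros(mm.shape,np.uint8); cv2.drawContours(f,[c],-1,255,-1)
    s=f>0
    # near/far ends within strips of b
    out=[]
    for lo in np.arange(0.10,0.26,0.01):
        t=s&(b>lo)&(b<lo+0.01)
        if t.sum()>20: out.append((lo,a[t].min(),a[t].max(),a[t].max()-a[t].min()))
    print(n,'px',px,'py',py); print(np.array(out))
    out=[]
    for lo in np.arange(-0.70,-0.44,0.02):
        t=s&(a>lo)&(a<lo+0.02)
        if t.sum()>20: out.append((lo,b[t&(b>0.085)].min() if (t&(b>0.085)).any() else 9,b[t].max()))
    print(np.array(out))
E
python3 m2.py
```

```text
top0 px [-0.0234  0.9997] py [-0.9997 -0.0234]
[[ 0.1    -0.7104 -0.4315  0.279 ]
 [ 0.11   -0.7109 -0.432   0.2789]
 [ 0.12   -0.7114 -0.4323  0.2791]
 [ 0.13   -0.7118 -0.4328  0.279 ]
 [ 0.14   -0.7122 -0.4332  0.279 ]
 [ 0.15   -0.7123 -0.4316  0.2807]
 [ 0.16   -0.7107 -0.4318  0.2788]
 [ 0.17   -0.7111 -0.4323  0.2788]
 [ 0.18   -0.7115 -0.4327  0.2788]
 [ 0.19   -0.7119 -0.4331  0.2788]
 [ 0.2    -0.7122 -0.4315  0.2807]
 [ 0.21   -0.7104 -0.4318  0.2786]
 [ 0.22   -0.7108 -0.4321  0.2786]
 [ 0.23   -0.7112 -0.4326  0.2786]
 [ 0.24   -0.7116 -0.433   0.2786]
 [ 0.25   -0.7119 -0.4335  0.2785]]
[[-0.7     0.0854  0.259 ]
 [-0.68    0.0857  0.2588]
 [-0.66    0.086   0.2584]
 [-0.64    0.0863  0.258 ]
 [-0.62    0.0866  0.2576]
 [-0.6     0.087   0.2572]
 [-0.58    0.085   0.2588]
 [-0.56    0.0853  0.2586]
 [-0.54    0.0857  0.2582]
 [-0.52    0.086   0.2578]
 [-0.5     0.0863  0.2574]
 [-0.48    0.0866  0.257 ]
 [-0.46    0.085   0.2586]]
scene0 px [-0.0234  0.9997] py [-0.9997 -0.0234]
[[ 0.1    -0.7076 -0.4252  0.2823]
 [ 0.11   -0.7075 -0.4258  0.2817]
 [ 0.12   -0.7066 -0.4255  0.2811]
 [ 0.13   -0.7074 -0.4253  0.2821]
 [ 0.14   -0.7074 -0.4251  0.2823]
 [ 0.15   -0.7069 -0.4254  0.2814]
 [ 0.16   -0.7073 -0.4252  0.2821]
 [ 0.17   -0.7072 -0.4257  0.2815]
 [ 0.18   -0.7071 -0.4255  0.2816]
 [ 0.19   -0.7062 -0.4257  0.2806]
 [ 0.2    -0.7075 -0.425   0.2825]
 [ 0.21   -0.7074 -0.4254  0.282 ]
 [ 0.22   -0.7065 -0.4252  0.2813]
 [ 0.23   -0.7074 -0.425   0.2824]
 [ 0.24   -0.7073 -0.4247  0.2826]
 [ 0.25   -0.7064 -0.4263  0.2801]]
[[-0.7     0.0851  0.2585]
 [-0.68    0.0852  0.2589]
 [-0.66    0.0853  0.2588]
 [-0.64    0.0851  0.2587]
 [-0.62    0.0853  0.2589]
 [-0.6     0.0851  0.2589]
 [-0.58    0.0852  0.2588]
 [-0.56    0.0853  0.2585]
 [-0.54    0.085   0.2587]
 [-0.52    0.0852  0.2587]
 [-0.5     0.0853  0.2586]
 [-0.48    0.0851  0.2585]
 [-0.46    0.0853  0.2583]]
```

Run:
```python
from m import *
from scipy.spatial.transform import Rotation as R
o=ctrl.get_obs(); print(R.from_rotvec(o['tool_rot']).as_matrix())
im,d,K,T=load('top0'); P=cloud(d,K,T); z=P[...,2]
# tall/other objects on bench: connected blobs above 10 mm
m=((z>0.010)&(z<0.6)).astype(np.uint8); m=cv2.medianBlur(m,3)
for zlo in (0.010,0.05):
  m=((z>zlo)&(z<0.6)).astype(np.uint8); m=cv2.medianBlur(m,3)
  n,l,st,_=cv2.connectedComponentsWithStats(m)
  for i in range(1,n):
    if st[i,4]>120:
        q=P[l==i]; print(zlo,st[i][:4],'x',np.percentile(q[:,0],[2,98]),'y',np.percentile(q[:,1],[2,98]),'z',np.percentile(q[:,2],98))
```

```text
[[-0.0002  0.2617 -0.9651]
 [ 0.0016 -0.9651 -0.2617]
 [-1.     -0.0016 -0.0002]]
0.01 [  8  67 338 201] x [0.4305 0.9353] y [-0.1559  0.6808] z 0.2920367002979582
0.01 [412  80 137  89] x [0.7035 0.8903] y [-0.7111 -0.4001] z 0.20185194295058906
0.01 [320 145  26  30] x [0.6954 0.7567] y [-0.1973 -0.1333] z 0.09316531486152382
0.01 [376 157  32  31] x [0.653  0.7235] y [-0.3708 -0.3003] z 0.07347316442601586
0.01 [376 196  32  31] x [0.5399 0.6208] y [-0.3783 -0.2979] z 0.032209198905376664
0.01 [268 206  24  24] x [0.5346 0.6004] y [-0.0404  0.0249] z 0.020021183405244503
0.01 [392 240  41  47] x [0.3679 0.4817] y [-0.4237 -0.3294] z 0.053275624437886325
0.01 [455 258 105  55] x [0.2981 0.4253] y [-0.6765 -0.4986] z 0.18170538116467744
0.01 [231 338  67  55] x [0.1653 0.253 ] y [-0.0351  0.0902] z 0.5462939395669894
0.01 [438 369 122  51] x [0.0189 0.1835] y [-0.7148 -0.3817] z 0.5456504434289202
0.01 [508 408  17  12] x [0.012  0.0375] y [-0.646  -0.6091] z 0.026149910427972243
0.05 [  8  67 265 201] x [0.429  0.9352] y [0.0405 0.6763] z 0.2935075492103515
0.05 [412  80 137  89] x [0.703  0.8917] y [-0.7118 -0.4   ] z 0.20190113334498044
0.05 [189 114  38  14] x [0.8357 0.8763] y [0.1472 0.2514] z 0.07582622991045354
0.05 [321 145  25  26] x [0.6969 0.757 ] y [-0.1974 -0.1352] z 0.09315847429452317
0.05 [380 157  28  27] x [0.6534 0.7238] y [-0.3714 -0.3018] z 0.07373128537707316
0.05 [462 258  98  55] x [0.301  0.4218] y [-0.6778 -0.4985] z 0.1818344130143616
0.05 [231 338  67  55] x [0.1654 0.253 ] y [-0.035   0.0902] z 0.5463044128797628
0.05 [533 379  27  28] x [0.135  0.1701] y [-0.5638 -0.528 ] z 0.3438049442568417
0.05 [532 412  28   8] x [0.1777 0.1843] y [-0.4156 -0.3725] z 0.5493519835719116
```

Emit:
{"name": "drive_tool", "arguments": {"commands": "1 -1 0 0 0; 1 -2 0 0 0; 1 -3.2 -0.5 -0.6 -1; 1 -3.2 -1.1 -1.3 -2; 1 -3.2 -1.7 -2 -3; 1 -3.2 -2.3 -2.7 -4; 1 -3.2 -2.9 -3.4 -5; 1 -3.2 -3.5 -4.1 -6", "newtons": 40}}

```text
t: 0.82
tool_pos: [0.2858, -0.4235, 0.3341]
tool_rot: [1.756, 0.734, -1.755]
contact_force: [1.3, -0.6, -0.8]
opening: 0.0003
```

```bash
cat > rel.py <<'E'
from h import *
from scipy.spatial.transform import Rotation as R
np.set_printoptions(precision=4,suppress=True)
def rel(target,yang=None,o=None):
    o=o or ctrl.get_obs(); M=R.from_rotvec(o['tool_rot']).as_matrix()
    dp=np.array(target)-o['tool_pos']; ya=np.degrees(np.arctan2(M[1,1],M[0,1]))
    return (M.T@dp)/0.04, (None if yang is None else (ya-yang)/5)
def st():
    o=ctrl.get_obs(); M=R.from_rotvec(o['tool_rot']).as_matrix()
    print('t',o['t'],'pos',o['tool_pos'],'yang',np.degrees(np.arctan2(M[1,1],M[0,1])),'tiltx',M[:,0],'F',o['contact_force'],'op',o['opening'],'q',o['q'])
E
python3 -c "
from rel import *
st(); print(rel([0.628,0.077,0.34],-8.25))"
```

```text
t 0.8167 pos [ 0.2858 -0.4235  0.3341] yang -44.60354972410417 tiltx [ 0.0001  0.0001 -1.    ] F [ 1.2537 -0.6006 -0.7613] op 0.0002655838672479349 q [-1.1229 -0.2652  1.698   0.0001  1.7089 -0.3444]
(array([ -0.1454,  -2.6951, -14.9156]), np.float64(-7.270709944820834))
```

Emit:
{"name": "drive_tool", "arguments": {"commands": "1 -0.1 -0.18 -1 -0.9; 1 -0.1 -0.36 -2 -1.8; 1 -0.1 -0.54 -3 -2.7; 1 -0.1 -0.72 -4 -3.6; 1 -0.1 -0.9 -5 -4.5; 1 -0.1 -1.08 -6 -5.4; 1 -0.1 -1.26 -7 -6.3; 1 -0.1 -1.44 -8 -7.2"}}

```text
t: 1.48
tool_pos: [0.4706, -0.1556, 0.3382]
tool_rot: [1.319, 1.134, -1.319]
contact_force: [0.6, -1.1, -0.1]
opening: -0.0001
```

```bash
python3 -c "
from rel import *
st(); print(rel([0.628,0.077,0.34],-8.25))"
```

```text
t 1.4833 pos [ 0.4706 -0.1556  0.3382] yang -8.601796469108113 tiltx [ 0.0002 -0.0002 -1.    ] F [ 0.647  -1.1236 -0.1396] op -6.733745281827423e-05 q [-0.4696 -0.3034  1.7222 -0.0001  1.7226 -0.3195]
(array([-0.0461,  3.022 , -6.3384]), np.float64(-0.07035929382162251))
```

Emit:
{"name": "drive_tool", "arguments": {"commands": "1 0 0.45 -0.9 0; 1 0 0.9 -1.8 0; 1 0 1.35 -2.7 0; 1 0 1.8 -3.6 0; 1 0 2.25 -4.5 0; 1 0 2.7 -5.4 0; 1 0 3 -6.2 0; 1 0 3 -6.3 0"}}

```text
t: 2.15
tool_pos: [0.6286, 0.0776, 0.3365]
tool_rot: [1.319, 1.138, -1.319]
contact_force: [1.0, -0.6, -0.1]
opening: -0.0003
```

Run:
```python
from rel import *
st(); print(rel([0.628,0.077,0.34],-8.25))
for n in ['wrist','scene','top']: snap(n,n+'1')
```

```text
t 2.15 pos [0.6286 0.0776 0.3365] yang -8.540174663628003 tiltx [-0.0019  0.0019 -1.    ] F [ 1.0315 -0.5535 -0.0953] op -0.00030265639425163063 q [0.0045 0.0294 1.4234 0.0019 1.6906 0.1538]
(array([-0.0884, -0.0116,  0.0179]), np.float64(-0.05803493272560054))
```

View pics/wrist1.png

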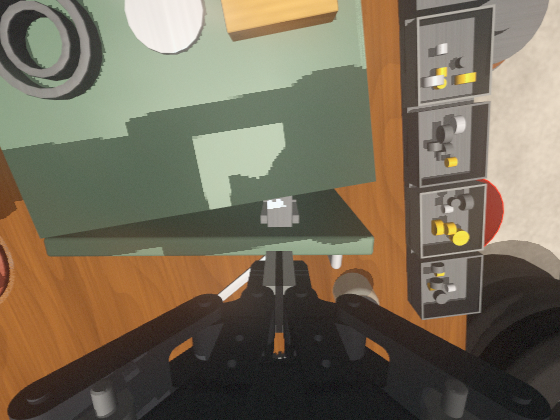

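View pics/scene1.png

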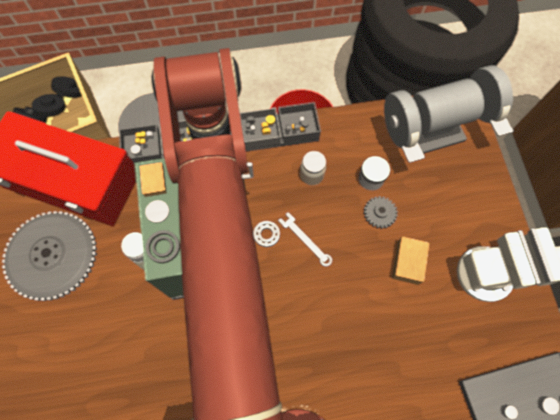

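The wrist view shows the catch arm at about (280,210). It lines up with the shut fingers at column 280, between the rail edge (row ~190) and the door top (row ~238). I'll check those edges through the wrist camera.

Run:
```python
from rel import *
im,d,K,T=load('wrist1'); P=cloud(d,K,T); z=P[...,2]
tool=ctrl.get_obs()['tool_pos']; print(tool)
m=(z>0.261)&(z<0.283)
for u in (200,240,262,300,320,350):
    col=m[:,u]; xs=np.flatnonzero(np.diff(col.astype(int)))
    xs=[x for x in xs if 150<x<265]
    def ray(u,v,zz):
        r=T[:3,:3]@np.array([(u-K[0,2])/K[0,0],(v-K[1,2])/K[1,1],1]); return T[:3,3]+r*(zz-T[2,3])/r[2]
    print(u,[(x,ray(u,x+.5,0.2713)[:2]) for x in xs])
h=cv2.cvtColor(im,cv2.COLOR_BGR2HSV)
print(z[195:235:4,280], )
c=(z>0.232)&(z<0.253); c[:185]=0;c[232:]=0;c[:,:250]=0;c[:,310:]=0
print(c.sum(),P[c].min(0),P[c].max(0),np.median(P[c],0))
cv2.imwrite('pics/w1c.png',cv2.resize(im[160:310,180:380],None,fx=4,fy=4,interpolation=cv2.INTER_CUBIC))
```

```text
[0.627  0.0732 0.3377]
200 [(np.int64(210), array([0.567 , 0.0915])), (np.int64(233), array([0.5626, 0.072 ])), (np.int64(255), array([0.5581, 0.0526]))]
240 [(np.int64(203), array([0.6001, 0.0925])), (np.int64(232), array([0.5955, 0.068 ])), (np.int64(254), array([0.5919, 0.0485]))]
262 [(np.int64(200), array([0.618 , 0.0923])), (np.int64(232), array([0.6136, 0.0653])), (np.int64(254), array([0.6103, 0.0458]))]
300 [(np.int64(176), array([0.6506, 0.1071])), (np.int64(177), array([0.6505, 0.1063])), (np.int64(193), array([0.6489, 0.0935])), (np.int64(232), array([0.6447, 0.0607])), (np.int64(254), array([0.6421, 0.041 ]))]
320 [(np.int64(182), array([0.6656, 0.1   ])), (np.int64(183), array([0.6655, 0.0992])), (np.int64(190), array([0.6649, 0.0936])), (np.int64(232), array([0.661 , 0.0583])), (np.int64(241), array([0.6601, 0.0503])), (np.int64(242), array([0.66  , 0.0494])), (np.int64(254), array([0.6589, 0.0385]))]
350 [(np.int64(185), array([0.6887, 0.0941])), (np.int64(232), array([0.6856, 0.0546])), (np.int64(254), array([0.684 , 0.0348]))]
[0.271  0.245  0.2456 0.2449 0.2446 0.2445 0.2449 0.2455 0.2475 0.2577]
1165 [0.5995 0.055  0.232 ] [0.6552 0.0866 0.253 ] [0.6295 0.0657 0.245 ]
```

View pics/w1c.png

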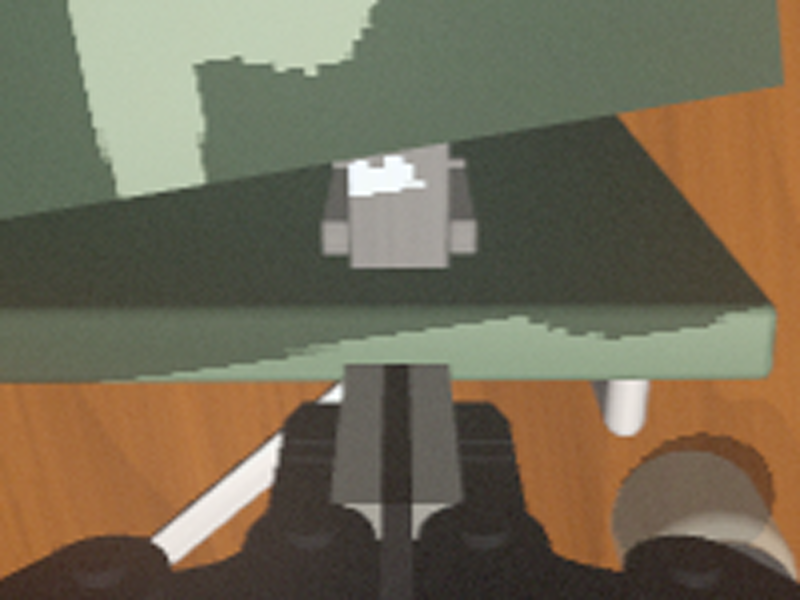

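Emit:
{"name": "drive_tool", "arguments": {"commands": "1 0 0 0 0; 1 0 0 0 0; 1 0 0 0 0"}}

```text
t: 2.55
tool_pos: [0.6269, 0.0718, 0.3387]
tool_rot: [1.323, 1.131, -1.323]
contact_force: [0.1, 0.3, -0.1]
opening: 0.0002
```

```bash
python3 -c "
from rel import *
st(); print(rel([0.6285,0.0765,0.256],-8.25))"
```

```text
t 2.55 pos [0.6269 0.0718 0.3387] yang -8.92638390211199 tiltx [ 0.0006 -0.0001 -1.    ] F [ 0.1162  0.2955 -0.0791] op 0.00019070791840606287 q [-0.0038  0.0221  1.4271 -0.0001  1.6917  0.152 ]
(array([ 2.0682,  0.02  , -0.1227]), np.float64(-0.135276780422398))
```

Emit:
{"name": "drive_tool", "arguments": {"commands": "1 0 0.02 -0.12 -0.13; 1 0.25 0.02 -0.12 -0.13; 1 0.6 0.02 -0.12 -0.13; 1 0.95 0.02 -0.12 -0.13; 1 1.2 0.02 -0.12 -0.13; 1 1.3 0.02 -0.12 -0.13; 1 1.3 0.02 -0.12 -0.13; 1 1.3 0.02 -0.12 -0.13"}}

```text
t: 3.22
tool_pos: [0.6286, 0.0776, 0.2858]
tool_rot: [1.313, 1.139, -1.314]
contact_force: [0.4, 0.6, -0.2]
opening: 0.0001
```

Run:
```python
from rel import *
st(); print(rel([0.6285,0.0765,0.256],-8.25))
im,d,i=snap('wrist','wrist2')
cv2.imwrite('pics/w2c.png',cv2.resize(im[120:320,160:400],None,fx=3,fy=3,interpolation=cv2.INTER_CUBIC))
```

```text
t 3.2167 pos [0.6286 0.0776 0.2858] yang -8.178777122349564 tiltx [-0.0008 -0.     -1.    ] F [ 0.3991  0.5864 -0.1599] op 7.948353918897675e-05 q [0.0054 0.0382 1.4967 0.     1.6074 0.1482]
(array([0.7448, 0.0026, 0.0276]), np.float64(0.014244575530087289))
```

View pics/w2c.png

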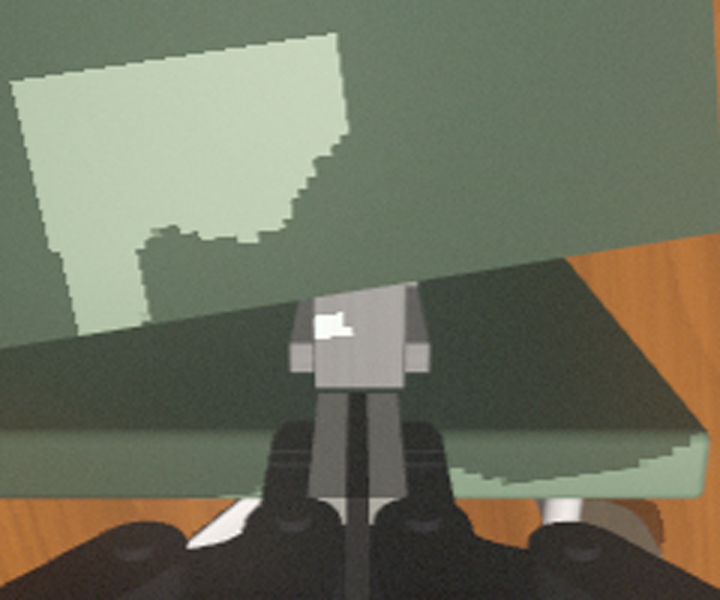

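The fingertip is centred on the catch arm, at crop column 358 against an arm centre of about 360. I'll lower it into the gap to just above the hook.

Emit:
{"name": "drive_tool", "arguments": {"commands": "1 0.15 0 0.02 0; 1 0.35 0 0.02 0; 1 0.55 0 0.02 0; 1 0.7 0 0.02 0; 1 0.75 0 0.02 0; 1 0.75 0 0.02 0; 1 0.75 0 0.02 0"}}

```text
t: 3.85
tool_pos: [0.6286, 0.0768, 0.2561]
tool_rot: [1.313, 1.139, -1.314]
contact_force: [0.2, -0.3, 0.6]
opening: -0.0002
```

Run:
```python
from rel import *
st(); print(rel([0.6285,0.0765,0.245],-8.25))
```

```text
t 3.85 pos [0.6286 0.0768 0.2561] yang -8.176764878773385 tiltx [-0.0004  0.     -1.    ] F [ 0.211  -0.3135  0.6398] op -0.00015116273942358637 q [0.0042 0.0477 1.5356 0.     1.5586 0.1469]
(array([ 0.2764, -0.0001,  0.0086]), np.float64(0.014647024245322982))
```

No lateral force, so it's clear. Now down to contact in small steps.

Emit:
{"name": "drive_tool", "arguments": {"commands": "1 0.1 0 0 0; 1 0.2 0 0 0; 1 0.23 0 0 0; 1 0.23 0 0 0; 1 0.23 0 0 0"}}

```text
t: 4.27
tool_pos: [0.6286, 0.0768, 0.2469]
tool_rot: [1.313, 1.138, -1.314]
contact_force: [0.7, 0.1, 0.5]
opening: 0.0004
```

Emit:
{"name": "drive_tool", "arguments": {"commands": "1 0.03 0 0 0; 1 0.05 0 0 0; 1 0.05 0 0 0; 1 0.05 0 0 0"}}

```text
t: 4.6
tool_pos: [0.6286, 0.0768, 0.2451]
tool_rot: [1.314, 1.138, -1.314]
contact_force: [0.2, 0.2, 0.6]
opening: 0.0002
```

Emit:
{"name": "drive_tool", "arguments": {"commands": "1 0.03 0 0 0; 1 0.05 0 0 0; 1 0.05 0 0 0; 1 0.05 0 0 0"}}

```text
t: 4.93
tool_pos: [0.6286, 0.0768, 0.243]
tool_rot: [1.313, 1.138, -1.314]
contact_force: [0.0, 0.1, 0.5]
opening: 0.0001
```

Emit:
{"name": "drive_tool", "arguments": {"commands": "1 0.02 0 0 0; 1 0.04 0 0 0; 1 0.04 0 0 0"}}

```text
t: 5.18
tool_pos: [0.6285, 0.0768, 0.2413]
tool_rot: [1.313, 1.138, -1.314]
contact_force: [0.9, 1.0, -1.1]
opening: 0.0004
```

Emit:
{"name": "drive_tool", "arguments": {"commands": "1 0.02 0 0 0; 1 0.04 0 0 0; 1 0.04 0 0 0"}}

```text
t: 5.43
tool_pos: [0.6285, 0.0768, 0.2397]
tool_rot: [1.313, 1.139, -1.314]
contact_force: [0.3, -0.6, 0.0]
opening: 0.0001
```

Run:
```python
from rel import *
st()
im,d,i=snap('wrist','wrist3')
P=cloud(d,i['K'],i['T']);z=P[...,2]
print('roof',np.median(z[100:140,200:330]),'arm col', z[190:260:3,280])
cv2.imwrite('pics/w3c.png',cv2.resize(im[120:320,160:400],None,fx=3,fy=3,interpolation=cv2.INTER_CUBIC))
```

```text
t 5.4333 pos [0.6285 0.0768 0.2397] yang -8.180346850836104 tiltx [-0.0004 -0.     -1.    ] F [ 0.3225 -0.6044  0.0317] op 0.00014940648564839591 q [ 0.0041  0.0546  1.5555 -0.      1.5318  0.1469]
roof 0.2710244850199686 arm col [0.2716 0.2707 0.2713 0.2714 0.2711 0.2705 0.2703 0.2703 0.2716 0.2712
 0.2706 0.2712 0.2704 0.2704 0.2716 0.2698 0.272  0.2714 0.2448 0.244
 0.2446 0.2712 0.2744 0.2781]
```

View pics/w3c.png

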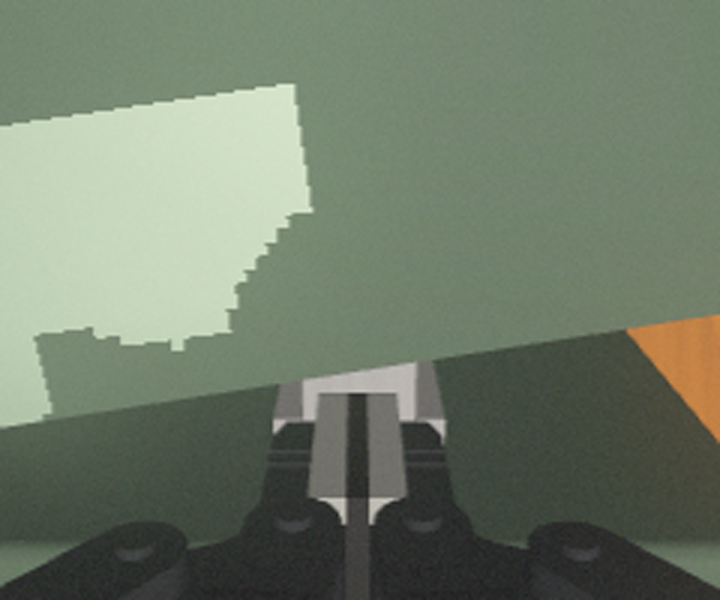

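Run:
```python
from rel import *
o=ctrl.get_obs(); i=ctrl.camera_info('wrist'); T=i['T'];K=i['K']; M=R.from_rotvec(o['tool_rot']).as_matrix()
def proj(off):
    p=o['tool_pos']+M@np.array(off); c=np.linalg.inv(T)@np.r_[p,1]; return (K@c[:3]/c[2])[:2],c[2]
for off in ([0,0,0],[0,0,-.011],[0,0,.011],[-.02,0,-.011],[-.04,0,-.011],[-.0187,0,0],[0,.0075,-.011],[-0.03,0.0075,-0.011]): print(off,proj(off))
for n in ['wrist1','wrist2','wrist3']:
    im,d,_,TT=load(n); print(n); 
    for v in range(246,300,4): 
        p=T[:3,:3]@(d[v,274]*np.array([(274-K[0,2])/K[0,0],(v-K[1,2])/K[1,1],1]))+T[:3,3]
        print(v,d[v,274], M.T@(p-o['tool_pos']))
```

```text
[0, 0, 0] (array([277.2042, 248.3245]), np.float64(0.18102876571257726))
[0, 0, -0.011] (array([277.1871, 231.2614]), np.float64(0.17786120847651798))
[0, 0, 0.011] (array([277.2207, 264.8008]), np.float64(0.18419632294863658))
[-0.02, 0, -0.011] (array([277.0163, 244.5024]), np.float64(0.15870836157196433))
[-0.04, 0, -0.011] (array([276.7987, 261.3779]), np.float64(0.13955551466741073))
[-0.0187, 0, 0] (array([277.0507, 262.2432]), np.float64(0.16312085385681963))
[0, 0.0075, -0.011] (array([289.8023, 231.266 ]), np.float64(0.1778654626140948))
[-0.03, 0.0075, -0.011] (array([291.9599, 252.4033]), np.float64(0.14913619225726427))
wrist1
246 0.2532516 [ 0.0672 -0.003   0.0274]
250 0.25381303 [ 0.0667 -0.003   0.0309]
254 0.14574604 [-0.0333 -0.0014 -0.0117]
258 0.1425013 [-0.0369 -0.0014 -0.0112]
262 0.13836154 [-0.0412 -0.0013 -0.0113]
266 0.1348618 [-0.0449 -0.0012 -0.0111]
270 0.13187374 [-0.0481 -0.0012 -0.0108]
274 0.12722673 [-0.0528 -0.0011 -0.0114]
278 0.12507986 [-0.0552 -0.0011 -0.0108]
282 0.12152219 [-0.0588 -0.001  -0.011 ]
286 0.11908099 [-0.0614 -0.001  -0.0108]
290 0
[... 582 characters left out ...]
119177304 [-0.0618 -0.001  -0.0092]
294 0.11972562 [-0.0618 -0.001  -0.0074]
298 0.11715436 [-0.0645 -0.001  -0.0073]
wrist3
246 0.17342652 [-0.0066 -0.0018 -0.0044]
250 0.17623271 [-0.0047 -0.0019 -0.001 ]
254 0.1476033 [-0.0316 -0.0014 -0.0109]
258 0.14279346 [-0.0366 -0.0014 -0.0111]
262 0.13864486 [-0.0409 -0.0013 -0.0111]
266 0.13454899 [-0.0452 -0.0012 -0.0112]
270 0.13155796 [-0.0484 -0.0012 -0.0109]
274 0.12715082 [-0.0528 -0.0011 -0.0114]
278 0.124953695 [-0.0553 -0.0011 -0.0109]
282 0.12204491 [-0.0584 -0.001  -0.0108]
286 0.11711556 [-0.0632 -0.001  -0.0118]
290 0.118168354 [-0.0627 -0.001  -0.0097]
294 0.119905576 [-0.0616 -0.001  -0.0073]
298 0.11710344 [-0.0646 -0.001  -0.0073]
```

Run:
```python
from rel import *
o=ctrl.get_obs(); i=ctrl.camera_info('wrist'); T=i['T'];K=i['K']; M=R.from_rotvec(o['tool_rot']).as_matrix()
im,d,_,_=load('wrist1')  # background far => gripper pixels d<0.2
P=cloud(d,K,T); Q=(P-o['tool_pos'])@M
g=(d>0)&(d<0.19)&(Q[...,0]<0)
g=cv2.medianBlur(g.astype(np.uint8),3)>0
for lo in np.arange(-0.10,0.10,0.005):
    t=g&(Q[...,1]>=lo)&(Q[...,1]<lo+0.005)
    if t.sum()>10: print(round(lo*1000),t.sum(),'max x(mm)',np.percentile(Q[t][:,0],99)*1000,'zmin/max',np.percentile(Q[t][:,2],[1,99])*1000)
for k in np.arange(-0.1,0.0,0.006):
    t=g&(Q[...,0]>=k)&(Q[...,0]<k+0.006)
    if t.sum()>5: print('x',round(k*1000),t.sum(),'y',np.percentile(Q[t][:,1],[1,99])*1000,'zmin',np.percentile(Q[t][:,2],[1])*1000)
```

```text
-65 43 max x(mm) -108.37493078828633 zmin/max [-12.8409 -10.9804]
-60 774 max x(mm) -103.49148910051304 zmin/max [-14.4143 -11.0309]
-55 1502 max x(mm) -98.69598124280817 zmin/max [-14.6373  -9.9504]
-50 2021 max x(mm) -93.35935710535105 zmin/max [-13.3365  -4.3941]
-45 2130 max x(mm) -86.89899003469156 zmin/max [-13.3353   0.054 ]
-40 2970 max x(mm) -80.41956350829861 zmin/max [-13.0595   7.6454]
-35 2076 max x(mm) -74.19407265334087 zmin/max [-13.0002   8.0573]
-30 1546 max x(mm) -70.9830025139341 zmin/max [-13.9605   7.914 ]
-25 1612 max x(mm) -70.41902056809222 zmin/max [-14.1053   6.1934]
-20 1216 max x(mm) -66.9175852462627 zmin/max [-20.7657  -5.8272]
-15 2682 max x(mm) -38.05438827415423 zmin/max [-20.7909  -6.9538]
-10 3023 max x(mm) -35.17131643040202 zmin/max [-20.6631  -6.898 ]
-5 2871 max x(mm) -31.76859758708988 zmin/max [-17.7748   7.9143]
0 2801 max x(mm) -31.686329940134026 zmin/max [-73.4674   9.1877]
5 3138 max x(mm) -33.90602003417284 zmin/max [-20.5846  -7.0982]
10 2836 max x(mm) -35.9682028495317 zmin/max [-20.9126  -6.8848]
15 1764 max x(mm) -66.96430436924703 
[... 502 characters left out ...]
x(mm) -102.45323508719929 zmin/max [-14.5773 -11.0636]
60 239 max x(mm) -107.02238277394486 zmin/max [-13.5013 -11.0418]
x -100 6124 y [-49.6156  50.9389] zmin [-17.9937]
x -94 3321 y [-44.929   46.8805] zmin [-17.9348]
x -88 2794 y [-40.2517  42.2682] zmin [-13.1946]
x -82 4147 y [-35.7206  37.3488] zmin [-13.9346]
x -76 1954 y [-31.5037  33.7078] zmin [-14.2459]
x -70 633 y [-25.3934  27.1818] zmin [-14.1945]
x -64 639 y [-7.4497  9.2381] zmin [-12.2735]
x -58 337 y [-12.5385  14.1354] zmin [-11.9081]
x -52 393 y [-12.3731  14.0406] zmin [-11.8403]
x -46 366 y [-12.5905  14.1721] zmin [-11.7669]
x -40 299 y [-12.2426  13.8586] zmin [-11.7835]
x -34 172 y [-10.7597  12.8565] zmin [-11.7442]
```

Emit:
{"name": "drive_tool", "arguments": {"commands": "1 0.04 0 0 0; 1 0.08 0 0 0; 1 0.1 0 0 0; 1 0.1 0 0 0"}}

```text
t: 5.82
tool_pos: [0.6284, 0.0768, 0.2355]
tool_rot: [1.313, 1.139, -1.314]
contact_force: [-0.0, -0.2, -0.1]
opening: -0.0003
```

Emit:
{"name": "drive_tool", "arguments": {"commands": "1 0.04 0 0 0; 1 0.08 0 0 0; 1 0.1 0 0 0; 1 0.1 0 0 0"}}

```text
t: 6.15
tool_pos: [0.6284, 0.0768, 0.2315]
tool_rot: [1.313, 1.139, -1.314]
contact_force: [0.6, 0.3, -0.6]
opening: 0.0002
```

Run:
```python
from rel import *
st()
for n in ['wrist','scene']:
    im,d,i=snap(n,n+'4')
    if n=='wrist':
        cv2.imwrite('pics/w4c.png',cv2.resize(im[120:320,160:400],None,fx=3,fy=3,interpolation=cv2.INTER_CUBIC))
        P=cloud(d,i['K'],i['T']);print(P[240:262:2,280,2])
        print(P[240:262:2,270,2])
```

```text
t 6.15 pos [0.6284 0.0768 0.2315] yang -8.180952425126112 tiltx [-0.0006  0.     -1.    ] F [ 0.6204  0.2811 -0.62  ] op 0.00021911438833917512 q [0.0042 0.0585 1.565  0.     1.5187 0.1469]
[0.2713 0.2702 0.2708 0.2705 0.271  0.2464 0.2627 0.2643 0.2661 0.2677
 0.2696]
[0.2708 0.2707 0.2706 0.2712 0.2717 0.2718 0.2616 0.2634 0.2663 0.2693
 0.2705]
```

View pics/w4c.png

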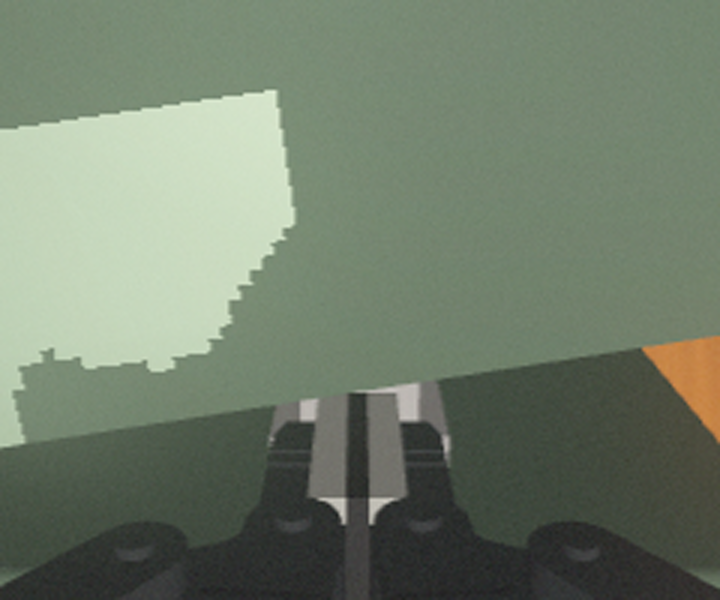

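Still no force, and the wrist depth explains it. The shut fingertips end about 31 mm short of the reported TCP, now at z ≈ 0.2625, and the hook is untouched at 0.245. I'll re-centre 2 mm towards the door and keep lowering, watching the force.

Emit:
{"name": "drive_tool", "arguments": {"commands": "1 0 0 0.03 0; 1 0 0 0.05 0; 1 0.06 0 0.05 0; 1 0.12 0 0.05 0; 1 0.18 0 0.05 0; 1 0.2 0 0.05 0; 1 0.2 0 0.05 0"}}

```text
t: 6.83
tool_pos: [0.6281, 0.0749, 0.2232]
tool_rot: [1.313, 1.139, -1.314]
contact_force: [0.0, 0.5, -0.3]
opening: -0.0
```

Emit:
{"name": "drive_tool", "arguments": {"commands": "1 0.04 0 0 0; 1 0.08 0 0 0; 1 0.12 0 0 0; 1 0.12 0 0 0"}}

```text
t: 7.17
tool_pos: [0.6285, 0.0749, 0.2198]
tool_rot: [1.314, 1.138, -1.313]
contact_force: [-1.3, -0.3, 4.7]
opening: -0.0004
```

Emit:
{"name": "drive_tool", "arguments": {"commands": "1 0.03 0 0 0; 1 0.05 0 0 0; 1 0.05 0 0 0"}}

```text
t: 7.42
tool_pos: [0.6285, 0.0749, 0.2176]
tool_rot: [1.314, 1.138, -1.313]
contact_force: [-1.4, 0.3, 4.8]
opening: 0.0004
```

Emit:
{"name": "drive_tool", "arguments": {"commands": "1 0.03 0 0 0; 1 0.05 0 0 0; 1 0.05 0 0 0"}}

```text
t: 7.67
tool_pos: [0.6285, 0.0749, 0.2156]
tool_rot: [1.314, 1.138, -1.313]
contact_force: [-2.3, -0.5, 6.3]
opening: -0.0001
```

Contact: the hook is being pressed, with Fz rising from 4.7 to 6.3 N. I'll go on a little, then check its depth from force and image.

Emit:
{"name": "drive_tool", "arguments": {"commands": "1 0.03 0 0 0; 1 0.06 0 0 0; 1 0.08 0 0 0; 1 0.08 0 0 0"}}

```text
t: 8.0
tool_pos: [0.6285, 0.0749, 0.2127]
tool_rot: [1.314, 1.138, -1.313]
contact_force: [-2.3, 0.2, 6.8]
opening: 0.0
```

Run:
```python
from rel import *
F=[]
st()
im,d,i=snap('wrist','wrist5')
for k in range(5):
    o=ctrl.get_obs(); F.append(np.r_[o['contact_force'],o['wrist_torque'],o['tool_pos']]); ctrl.get_image('wrist')
F=np.array(F); print(F.mean(0),F.std(0))
P=cloud(d,i['K'],i['T']);h=cv2.cvtColor(im,cv2.COLOR_BGR2HSV)
for u in (262,264,266,292,294,296,298,300,302): 
    print(u,P[244:266:2,u,2])
cv2.imwrite('pics/w5c.png',cv2.resize(im[180:300,200:360],None,fx=5,fy=5,interpolation=cv2.INTER_CUBIC))
```

```text
t 8.0 pos [0.6285 0.0749 0.2127] yang -8.177948751308783 tiltx [ 0.0007  0.     -1.    ] F [-2.3113  0.2051  6.7871] op 4.826768593397887e-05 q [0.0011 0.0671 1.5872 0.     1.4866 0.1438]
[-2.8371  0.0066  6.3491  0.0097  0.4593 -0.0243  0.6285  0.0749  0.2129] [0.4433 0.3421 0.4155 0.0319 0.0371 0.0156 0.     0.     0.    ]
262 [0.2705 0.2707 0.2718 0.2703 0.2718 0.2716 0.2709 0.2708 0.2719 0.2716
 0.2713]
264 [0.2712 0.2702 0.2698 0.2715 0.271  0.2722 0.2712 0.2709 0.2712 0.271
 0.2701]
266 [0.2717 0.272  0.2719 0.2714 0.2701 0.2703 0.272  0.2713 0.2707 0.2714
 0.2716]
292 [0.2708 0.2709 0.2702 0.2717 0.2711 0.2713 0.2715 0.2707 0.2711 0.2711
 0.2566]
294 [0.2716 0.2703 0.2709 0.2706 0.2713 0.2715 0.2714 0.2715 0.2714 0.2715
 0.2473]
296 [0.2707 0.2715 0.2711 0.2715 0.2717 0.2706 0.2708 0.271  0.2706 0.2713
 0.2487]
298 [0.2697 0.2705 0.271  0.2714 0.2702 0.2719 0.271  0.2709 0.2719 0.2463
 0.2477]
300 [0.271  0.2708 0.2708 0.272  0.2703 0.2719 0.2719 0.2708 0.2709 0.2452
 0.248 ]
302 [0.2716 0.2716 0.2699 0.271  0.2718 0.2701 0.2705 0.2707 0.2721 0.2453
 0.248 ]
```

View pics/w5c.png

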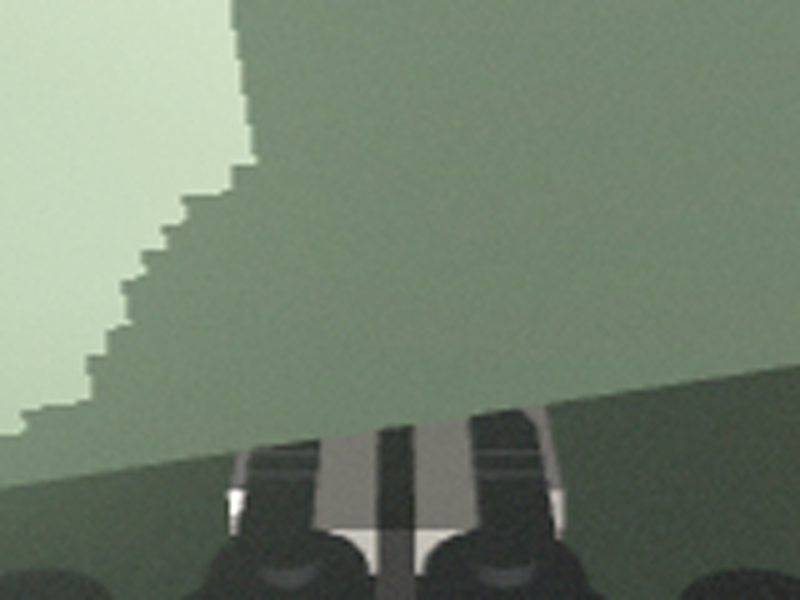

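Run:
```python
from rel import *
im,d,K,T=load('wrist2'); P=cloud(d,K,T)
# crop wrist2: guide squares at crop (302,358),(418,358)/3 + (160,120)
for u in (256,258,260,262,264,266,280,294,296,298,300,302):
    print(u,[tuple((P[v,u]*1000).round(0).astype(int)) for v in range(220,248,4)])
im,d,K,T=load('wrist5'); P=cloud(d,K,T)
for u in (246,247,248,310,311,312):
    print(u,[tuple((P[v,u]*1000).round(0).astype(int)) for v in range(262,292,4)])
```

```text
256 [(np.int64(617), np.int64(93), np.int64(271)), (np.int64(606), np.int64(62), np.int64(188)), (np.int64(607), np.int64(62), np.int64(199)), (np.int64(607), np.int64(62), np.int64(208)), (np.int64(610), np.int64(68), np.int64(234)), (np.int64(608), np.int64(61), np.int64(226)), (np.int64(609), np.int64(62), np.int64(237))]
258 [(np.int64(607), np.int64(62), np.int64(176)), (np.int64(611), np.int64(70), np.int64(211)), (np.int64(611), np.int64(70), np.int64(221)), (np.int64(612), np.int64(70), np.int64(232)), (np.int64(612), np.int64(68), np.int64(234)), (np.int64(611), np.int64(65), np.int64(235)), (np.int64(611), np.int64(62), np.int64(237))]
260 [(np.int64(612), np.int64(70), np.int64(201)), (np.int64(612), np.int64(70), np.int64(211)), (np.int64(613), np.int64(69), np.int64(220)), (np.int64(613), np.int64(69), np.int64(229)), (np.int64(613), np.int64(67), np.int64(234)), (np.int64(613), np.int64(65), np.int64(236)), (np.int64(612), np.int64(61), np.int64(236))]
262 [(np.int64(613), np.int64(69), np.int64(200)), (np.int64(614), np.int64(70), np.int64(212)), (np.int64(614), np.int
[... 4361 characters left out ...]
00)), (np.int64(648), np.int64(56), np.int64(205)), (np.int64(647), np.int64(56), np.int64(211)), (np.int64(646), np.int64(65), np.int64(231)), (np.int64(646), np.int64(65), np.int64(235)), (np.int64(645), np.int64(62), np.int64(234)), (np.int64(645), np.int64(59), np.int64(234)), (np.int64(643), np.int64(86), np.int64(281))]
312 [(np.int64(649), np.int64(56), np.int64(200)), (np.int64(648), np.int64(57), np.int64(207)), (np.int64(648), np.int64(56), np.int64(211)), (np.int64(647), np.int64(56), np.int64(216)), (np.int64(647), np.int64(56), np.int64(221)), (np.int64(646), np.int64(56), np.int64(225)), (np.int64(646), np.int64(57), np.int64(230)), (np.int64(644), np.int64(85), np.int64(280))]
```

Emit:
{"name": "drive_tool", "arguments": {"commands": "1 0.03 0 0 0; 1 0.05 0 0 0; 1 0.05 0 0 0"}}

```text
t: 8.55
tool_pos: [0.6286, 0.0749, 0.211]
tool_rot: [1.314, 1.138, -1.313]
contact_force: [-2.5, -0.2, 7.8]
opening: 0.0001
```

```bash
cat > avg.py <<'E'
from rel import *
F=[]
for k in range(8):
    o=ctrl.get_obs(); F.append(np.r_[o['contact_force'],o['tool_pos']]); ctrl.get_image('wrist')
F=np.array(F); print(F.mean(0),F.std(0),o['t'])
E
python3 avg.py
```

```text
[-2.9195  0.0961  7.3043  0.6285  0.0749  0.2111] [0.6127 0.3878 0.4898 0.     0.     0.0001] 8.9
```

Emit:
{"name": "drive_tool", "arguments": {"commands": "1 0.02 0 0 0; 1 0.04 0 0 0; 1 0.055 0 0 0; 1 0.055 0 0 0"}}

```text
t: 9.28
tool_pos: [0.6286, 0.0749, 0.2091]
tool_rot: [1.314, 1.138, -1.313]
contact_force: [-2.0, -0.6, 8.3]
opening: -0.0003
```

```bash
python3 avg.py
python3 - <<'E'
from rel import *
# plan arc: finger fixed to door; hinge world
py=np.array([-0.9997,-0.0234]);px=np.array([-0.0234,0.9997])
h=-0.429*py+0.0785*px; print('hinge',h)
st()
o=ctrl.get_obs(); print('r',np.hypot(*(o['tool_pos'][:2]-h)), 'ang',np.degrees(np.arctan2(*(o['tool_pos'][:2]-h)[::-1])))
E
```

```text
[-2.9979 -0.2388  7.9722  0.6286  0.0749  0.2091] [0.5862 0.2396 0.5569 0.     0.     0.    ] 9.6333
hinge [0.427  0.0885]
t 9.6833 pos [0.6285 0.0749 0.2092] yang -8.174186531855426 tiltx [ 0.001 -0.    -1.   ] F [-4.133  -0.3068  8.2366] op 0.00044137702862404987 q [ 0.0011  0.069   1.5911 -0.      1.4805  0.1438]
r 0.2019682755564551 ang -3.8665156810364847
```

The hook is at about 11.4 mm (Fz ≈ 8.0 N), past clear at 10 and short of the stop at 13. I'll keep that height and draw the door out slowly along its arc, finger against the inner face.

Emit:
{"name": "drive_tool", "arguments": {"commands": "1 0 0 0.05 0; 1 0 0 0.1 0; 1 0 0 0.14 0.1; 1 0 0 0.2 0.25; 1 0 0.01 0.32 0.5; 1 0 0.01 0.38 0.65; 1 0 0.01 0.38 0.65"}}

```text
t: 10.27
tool_pos: [0.627, 0.0594, 0.2093]
tool_rot: [1.356, 1.106, -1.354]
contact_force: [-2.5, -0.5, 8.3]
opening: -0.0003
```

```bash
python3 avg.py
python3 - <<'E'
from rel import *
st()
im,d,i=snap('wrist','wrist6')
P=cloud(d,i['K'],i['T'])
cv2.imwrite('pics/w6c.png',cv2.resize(im[120:320,160:400],None,fx=3,fy=3,interpolation=cv2.INTER_CUBIC))
E
```

```text
[-2.8124  0.1122  8.0201  0.6271  0.0596  0.2093] [0.4388 0.3734 0.2525 0.     0.0001 0.    ] 10.6167
t 10.6667 pos [0.6271 0.0597 0.2093] yang -11.43225137881023 tiltx [ 0.0019 -0.0002 -1.    ] F [-2.7837 -0.3872  8.0195] op 4.943080012236298e-05 q [-0.0231  0.0611  1.5991 -0.0002  1.4795  0.1764]
```

View pics/w6c.png

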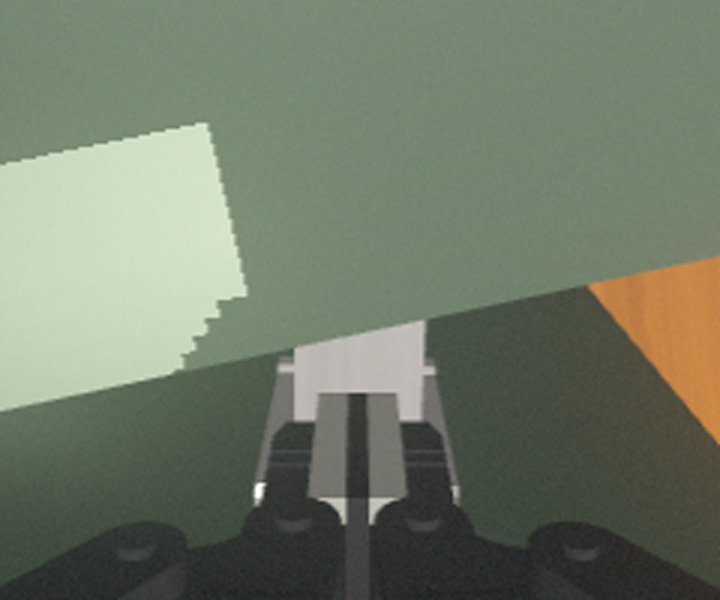

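Run:
```python
from rel import *
im,d,K,T=load('wrist6'); P=cloud(d,K,T)
print('arm z',P[236:252:2,262:300:6,2].round(4))
# door inner face points, sides of gap: z between .19 and .262 , fit line in xy
z=P[...,2]; 
for (u0,u1) in ((180,240),(320,400)):
    r=np.zeros(z.shape,bool); r[225:300,u0:u1]=1
    s=r&(z<0.262)&(z>0.15)
    print(s.sum(), P[s].mean(0))
r=np.zeros(z.shape,bool); r[225:300,180:240]=1; r[225:300,320:400]=1
s=r&(z<0.262)&(z>0.15)&(P[...,1]<0.085)&(P[...,1]>0)&(P[...,0]<0.70)
l=cv2.fitLine(P[s][:,:2].astype(np.float32),cv2.DIST_HUBER,0,.001,.001).ravel(); print(l,np.degrees(np.arctan(l[1]/l[0])))
```

```text
arm z [[0.2344 0.2335 0.2334 0.2353 0.2331 0.234  0.2344]
 [0.234  0.2333 0.2349 0.2337 0.2337 0.233  0.2342]
 [0.2333 0.234  0.234  0.2333 0.2341 0.2343 0.2341]
 [0.2339 0.2328 0.234  0.2332 0.2345 0.2332 0.2336]
 [0.2341 0.2339 0.2344 0.2337 0.234  0.235  0.2342]
 [0.234  0.2336 0.234  0.2344 0.2335 0.2343 0.2343]
 [0.2334 0.234  0.2343 0.234  0.2336 0.2339 0.2334]
 [0.2337 0.2345 0.2337 0.2335 0.2344 0.2343 0.2333]]
3060 [0.584  0.0534 0.2087]
4409 [0.6739 0.0335 0.2023]
[ 0.9764 -0.2162  0.6367  0.0418] -12.484155
```

The hook arm now measures z = 0.2339, so it is 11.1 mm down. The door has moved to 0.194 rad, past the 0.18 catch point, with the tooth free under the rail. I'll carry on along the arc.

```bash
cat > arc.py <<'E'
from rel import *
import sys
h=np.array([0.427,0.0885])
def arc(deltas,dz=0,push=0,dang=0):
    o=ctrl.get_obs(); M=R.from_rotvec(o['tool_rot']).as_matrix(); p=o['tool_pos']
    for k,d in enumerate(deltas):
        a=-np.radians(d); Rm=np.array([[np.cos(a),-np.sin(a)],[np.sin(a),np.cos(a)]])
        q=h+Rm@(p[:2]-h); s=M.T@np.r_[q-p[:2],dz]/0.04
        print(d,s.round(3),round(d/5,2))
if __name__=='__main__':
    st(); arc([float(x) for x in sys.argv[1:]])
E
python3 arc.py 0.5 1.5 2.8 4.2 5.6 7 8.2 9 10.5 12 13.5 15 16.5 17.5 18
```

```text
t 10.7167 pos [0.6271 0.0596 0.2093] yang -11.43604127084232 tiltx [ 0.0019 -0.0002 -1.    ] F [-2.8407  0.4563  7.8046] op 0.0004307562625139675 q [-0.0232  0.0611  1.5991 -0.0002  1.4795  0.1764]
0.5 [-0.     0.002  0.044] 0.1
1.5 [-0.     0.006  0.132] 0.3
2.8 [-0.     0.008  0.247] 0.56
4.2 [-0.     0.007  0.37 ] 0.84
5.6 [-0.     0.004  0.494] 1.12
7.0 [-0.    -0.003  0.617] 1.4
8.2 [-0.    -0.011  0.723] 1.64
9.0 [-0.    -0.018  0.793] 1.8
10.5 [-0.    -0.033  0.924] 2.1
12.0 [-0.    -0.051  1.055] 2.4
13.5 [-0.    -0.073  1.186] 2.7
15.0 [-0.    -0.098  1.316] 3.0
16.5 [-0.    -0.127  1.445] 3.3
17.5 [-0.001 -0.148  1.53 ] 3.5
18.0 [-0.001 -0.159  1.573] 3.6
```

Emit:
{"name": "drive_tool", "arguments": {"commands": "1 0 0 0.04 0.1; 1 0 0.01 0.13 0.3; 1 0 0.01 0.25 0.56; 1 0 0.01 0.37 0.84; 1 0 0 0.49 1.12; 1 0 0 0.62 1.4; 1 0 -0.01 0.72 1.64; 1 0 -0.02 0.79 1.8"}}

```text
t: 11.38
tool_pos: [0.6203, 0.0289, 0.2094]
tool_rot: [1.47, 1.017, -1.465]
contact_force: [-1.1, 1.0, 7.7]
opening: -0.0001
```

```bash
python3 - <<'E'
from rel import *
st()
im,d,i=snap('wrist','wrist7')
st()
P=cloud(d,i['K'],i['T'])
cv2.imwrite('pics/w7c.png',cv2.resize(im[120:320,160:400],None,fx=3,fy=3,interpolation=cv2.INTER_CUBIC))
print('arm z',np.median(P[236:250,270:290,2]))
E
python3 arc.py 0.5 1.5 3 4.5 6 7.5 8.5 9
```

```text
t 11.3833 pos [0.6203 0.0289 0.2094] yang -20.488615908245787 tiltx [ 0.0027  0.0005 -1.    ] F [-1.0778  1.0429  7.6577] op -0.00014850666258162983 q [-0.0735  0.0395  1.6214  0.0007  1.4781  0.284 ]
t 11.4333 pos [0.6201 0.0284 0.2094] yang -20.522750499978468 tiltx [ 0.0024 -0.0002 -1.    ] F [-1.6827  0.7109  8.1551] op -0.0003275970057073812 q [-0.074   0.0393  1.6215  0.      1.4784  0.2842]
arm z 0.23384372760685657
t 11.4333 pos [0.6201 0.0284 0.2094] yang -20.522750499978468 tiltx [ 0.0024 -0.0002 -1.    ] F [-1.6827  0.7109  8.1551] op -0.0003275970057073812 q [-0.074   0.0393  1.6215  0.      1.4784  0.2842]
0.5 [-0.     0.002  0.044] 0.1
1.5 [-0.     0.006  0.132] 0.3
3.0 [-0.     0.008  0.265] 0.6
4.5 [-0.     0.007  0.397] 0.9
6.0 [-0.     0.002  0.529] 1.2
7.5 [-0.    -0.006  0.661] 1.5
8.5 [-0.001 -0.013  0.749] 1.7
9.0 [-0.001 -0.017  0.793] 1.8
```

View pics/w7c.png

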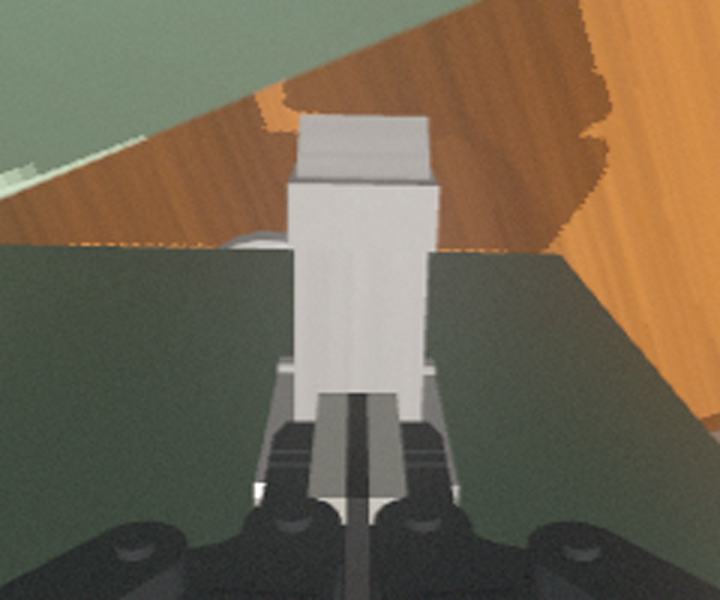

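The tooth (crop ~(365,150)) is now fully in front of the rail and the hook is still at 11.2 mm. I'll continue past 0.4 rad before letting it up.

Emit:
{"name": "drive_tool", "arguments": {"commands": "1 0 0 0.06 0.14; 1 0 0.01 0.15 0.35; 1 0 0.01 0.27 0.6; 1 0 0.01 0.4 0.9; 1 0 0 0.53 1.2; 1 0 0 0.66 1.5; 1 0 -0.01 0.75 1.7; 1 0 -0.02 0.79 1.8"}}

```text
t: 12.1
tool_pos: [0.6086, -0.0006, 0.2095]
tool_rot: [1.58, 0.919, -1.574]
contact_force: [-0.3, 1.5, 7.0]
opening: -0.0
```

Emit:
{"name": "drive_tool", "arguments": {"commands": "1 0 0 0 0; 1 -0.05 0 0 0; 1 -0.15 0 0 0; 1 -0.28 0 0 0; 1 -0.4 0 0 0; 1 -0.4 0 0 0"}}

```text
t: 12.6
tool_pos: [0.6081, -0.0004, 0.2241]
tool_rot: [1.577, 0.92, -1.576]
contact_force: [-0.6, 0.3, 0.5]
opening: 0.0004
```

Run:
```python
from rel import *
st()
im,d,i=snap('wrist','wrist8')
P=cloud(d,i['K'],i['T']);z=P[...,2]
cv2.imwrite('pics/w8.png',im)
print('arm z',np.median(P[236:248,270:290,2]))
```

```text
t 12.6 pos [ 0.6081 -0.0004  0.2241] yang -29.42584660466577 tiltx [ 0.001  0.    -1.   ] F [-0.5558  0.2918  0.4885] op 0.0003539627555551804 q [-0.1231  0.0022  1.6346  0.0001  1.5037  0.3905]
arm z 0.24513001406215296
```

View pics/w8.png

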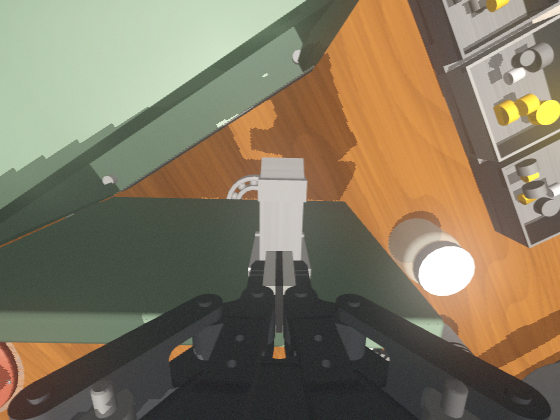

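The hook has sprung back up (arm z 0.245) and the fingertip is clear just above it. Next I push the door's inner face gently round the arc.

```bash
python3 arc.py 0.6 1.2 2.2 3.8 5.6 7.6 9.6 11.6
```

```text
t 12.65 pos [ 0.6077 -0.0004  0.2233] yang -29.4288048809023 tiltx [-0.0002  0.0001 -1.    ] F [ 0.4875 -0.6158 -0.122 ] op 3.422217905943711e-05 q [-0.1231  0.0027  1.6356  0.0001  1.5036  0.3906]
0.6 [0.    0.003 0.053] 0.12
1.2 [0.    0.005 0.105] 0.24
2.2 [0.    0.007 0.193] 0.44
3.8 [0.    0.008 0.334] 0.76
5.6 [0.    0.004 0.492] 1.12
7.6 [ 0.    -0.007  0.667] 1.52
9.6 [ 0.    -0.023  0.842] 1.92
11.6 [ 0.    -0.045  1.016] 2.32
```

Emit:
{"name": "drive_tool", "arguments": {"commands": "1 -0.04 0 0.05 0.12; 1 -0.06 0 0.1 0.24; 1 -0.06 0.01 0.19 0.44; 1 -0.06 0.01 0.33 0.76; 1 -0.06 0 0.49 1.12; 1 -0.06 -0.01 0.67 1.52; 1 -0.06 -0.02 0.84 1.92; 1 -0.06 -0.04 1.02 2.32"}}

```text
t: 13.32
tool_pos: [0.5858, -0.0359, 0.2261]
tool_rot: [1.717, 0.778, -1.717]
contact_force: [-1.0, 0.4, -1.0]
opening: 0.0002
```

```bash
python3 arc.py 1.8 3.8 5.8 7.8 9.8 11.8 13.8 15.8
```

```text
t 13.3167 pos [ 0.5858 -0.0359  0.2261] yang -41.24882463240688 tiltx [-0.0001  0.0001 -1.    ] F [-1.0339  0.4097 -0.9541] op 0.00015170259153324034 q [-0.1879 -0.0483  1.6811  0.0001  1.5089  0.532 ]
1.8 [-0.     0.006  0.158] 0.36
3.8 [-0.     0.008  0.334] 0.76
5.8 [-0.     0.003  0.51 ] 1.16
7.8 [-0.    -0.009  0.686] 1.56
9.8 [-0.    -0.026  0.861] 1.96
11.8 [-0.    -0.049  1.036] 2.36
13.8 [-0.    -0.078  1.209] 2.76
15.8 [-0.    -0.114  1.381] 3.16
```

Emit:
{"name": "drive_tool", "arguments": {"commands": "1 0 0.01 0.16 0.36; 1 0 0.01 0.33 0.76; 1 0 0 0.51 1.16; 1 0 -0.01 0.69 1.56; 1 0 -0.03 0.86 1.96; 1 0 -0.05 1.04 2.36; 1 0 -0.08 1.21 2.76; 1 0 -0.11 1.38 3.16"}}

```text
t: 13.98
tool_pos: [0.5462, -0.0742, 0.2263]
tool_rot: [1.895, 0.561, -1.895]
contact_force: [0.2, 1.5, -0.0]
opening: 0.0
```

```bash
python3 arc.py 1.8 3.8 5.8 7.8 9.8 11.8 13.8 15.8
python3 - <<'E'
from rel import *
im,d,i=snap('wrist','wrist9')
E
```

```text
t 13.9833 pos [ 0.5462 -0.0742  0.2263] yang -57.02782969327601 tiltx [ 0.0001  0.0002 -1.    ] F [ 0.2412  1.4525 -0.0118] op 1.090580130077099e-05 q [-0.2702 -0.135   1.7619  0.0002  1.5146  0.7251]
1.8 [-0.     0.007  0.158] 0.36
3.8 [-0.     0.008  0.334] 0.76
5.8 [-0.     0.003  0.51 ] 1.16
7.8 [-0.    -0.008  0.686] 1.56
9.8 [-0.    -0.025  0.861] 1.96
11.8 [-0.    -0.048  1.036] 2.36
13.8 [-0.    -0.077  1.209] 2.76
15.8 [-0.    -0.112  1.382] 3.16
```

View pics/wrist9.png

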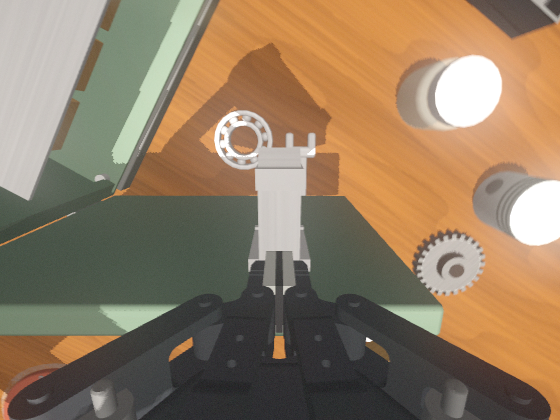

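The door follows the finger; the bearing at (243,138) and the other parts are undisturbed. I'll continue.

Emit:
{"name": "drive_tool", "arguments": {"commands": "1 0 0.01 0.16 0.36; 1 0 0.01 0.33 0.76; 1 0 0 0.51 1.16; 1 0 -0.01 0.69 1.56; 1 0 -0.03 0.86 1.96; 1 0 -0.05 1.04 2.36; 1 0 -0.08 1.21 2.76; 1 0 -0.11 1.38 3.16"}}

```text
t: 14.7
tool_pos: [0.4976, -0.1005, 0.2261]
tool_rot: [2.06, 0.312, -2.06]
contact_force: [0.9, 1.3, -0.9]
opening: 0.0
```

```bash
python3 arc.py 1.8 3.8 5.8 7.8 9.8 11.8 13.5 15 16 16.5
```

```text
t 14.7 pos [ 0.4976 -0.1005  0.2261] yang -72.81277731089834 tiltx [ 0.      0.0004 -1.    ] F [ 0.9301  1.3317 -0.8909] op 3.6110842225317006e-05 q [-0.3463 -0.2445  1.857   0.0004  1.5291  0.9245]
1.8 [-0.     0.007  0.158] 0.36
3.8 [-0.     0.008  0.334] 0.76
5.8 [-0.     0.003  0.51 ] 1.16
7.8 [-0.    -0.007  0.686] 1.56
9.8 [-0.    -0.024  0.861] 1.96
11.8 [-0.    -0.047  1.036] 2.36
13.5 [-0.    -0.072  1.184] 2.7
15.0 [-0.    -0.097  1.313] 3.0
16.0 [-0.    -0.116  1.399] 3.2
16.5 [-0.    -0.125  1.442] 3.3
```

Emit:
{"name": "drive_tool", "arguments": {"commands": "1 0 0.01 0.16 0.36; 1 0 0.01 0.33 0.76; 1 0 0 0.51 1.16; 1 0 -0.01 0.69 1.56; 1 0 -0.02 0.86 1.96; 1 0 -0.05 1.04 2.36; 1 0 -0.07 1.18 2.7; 1 0 -0.1 1.31 3"}}

```text
t: 15.37
tool_pos: [0.4464, -0.1125, 0.2261]
tool_rot: [2.202, 0.042, -2.202]
contact_force: [0.8, 0.1, -0.4]
opening: -0.0001
```

```bash
python3 arc.py 1.2 2.2 3 3.6 4
python3 - <<'E'
from rel import *
im,d,i=snap('wrist','wrist10'); P=cloud(d,i['K'],i['T']); z=P[...,2]
r=np.zeros(z.shape,bool); r[215:285,180:235]=1; r[215:285,320:380]=1
s=r&(z<0.262)&(z>0.17)
A=P[s]; print(s.sum(),A.mean(0),A.std(0))
l=cv2.fitLine(A[:,:2].astype(np.float32),cv2.DIST_HUBER,0,.001,.001).ravel(); print(l,np.degrees(np.arctan2(-abs(l[1]),l[0]*np.sign(-l[1]))))
E
```

```text
t 15.3667 pos [ 0.4464 -0.1125  0.2261] yang -87.79049573262968 tiltx [ 0.0002 -0.0004 -1.    ] F [ 0.7985  0.1456 -0.4254] op -5.4352373099716545e-05 q [-0.4086 -0.3698  1.9559 -0.0003  1.5552  1.1236]
1.2 [-0.     0.005  0.106] 0.24
2.2 [-0.     0.007  0.194] 0.44
3.0 [-0.     0.008  0.264] 0.6
3.6 [-0.     0.008  0.317] 0.72
4.0 [-0.     0.008  0.352] 0.8
5970 [ 0.4364 -0.1143  0.215 ] [0.0017 0.0478 0.0228]
[ 0.0355 -0.9994  0.4364 -0.1143] -87.96321
```

View pics/wrist10.png

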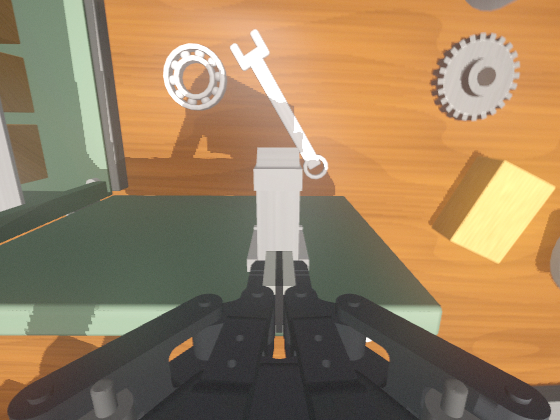

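The door is at about 1.51 rad (inner face at −88° world). A few more degrees, slowly, then back off and lift away.

Emit:
{"name": "drive_tool", "arguments": {"commands": "1 0 0 0.08 0.18; 1 0 0.01 0.19 0.44; 1 0 0.01 0.28 0.64; 1 0 0.01 0.33 0.76; 1 0 0.01 0.35 0.8; 1 0 0.01 0.35 0.8; 1 0 0.01 0.35 0.8"}}

```text
t: 16.0
tool_pos: [0.4329, -0.1132, 0.226]
tool_rot: [-2.207, 0.031, 2.208]
contact_force: [-0.3, 0.2, -0.2]
opening: 0.0002
```

Emit:
{"name": "drive_tool", "arguments": {"commands": "1 0 0 -0.04 0; 1 0 0 -0.12 0; 1 0 0 -0.2 0; 1 -0.2 0 -0.25 0; 1 -0.6 0 -0.25 0; 1 -1.3 0 -0.25 0; 1 -2 0 -0.25 0; 1 -2.7 0 -0.25 0"}}

```text
t: 16.67
tool_pos: [0.443, -0.1134, 0.3357]
tool_rot: [-2.207, 0.031, 2.207]
contact_force: [0.3, -0.2, -0.2]
opening: -0.0002
```

Emit:
{"name": "drive_tool", "arguments": {"commands": "1 -0.7 0 0 0; 1 -1.2 0 0 0; 1 -1.4 0.5 0 0; 1 -1.4 1.2 0 0; 1 -1.4 2 0 0; 1 -1.4 2.9 0 0; 1 -1.4 3.8 0 0; 1 -1.4 4.7 0 0"}}

```text
t: 17.33
tool_pos: [0.4376, -0.3032, 0.3909]
tool_rot: [-2.208, 0.032, 2.207]
contact_force: [0.0, -0.8, 0.5]
opening: -0.0003
```

Emit:
{"name": "drive_tool", "arguments": {"commands": "1 0 0.9 0 0; 1 0 1.8 0 0; 1 0 2.7 0 0; 1 0 3.6 0 0; 1 0 4.3 0 0; 1 0 4.6 0 0; 1 0 4.6 0 0; 1 0 4.6 0 0"}}

```text
t: 18.0
tool_pos: [0.4326, -0.4852, 0.39]
tool_rot: [-2.206, 0.03, 2.207]
contact_force: [0.1, 0.4, -0.5]
opening: -0.0002
```

Run:
```python
from rel import *
st()
for n in ['scene','top']: snap(n,n+'9')
```

```text
t 18.0 pos [ 0.4326 -0.4852  0.39  ] yang -91.64363025427652 tiltx [-0.0001  0.0011 -1.    ] F [ 0.098   0.3503 -0.4719] op -0.0002116372730036347 q [-0.9573  0.0692  1.2954  0.0005  1.7779  0.6423]
```

View pics/scene9.png

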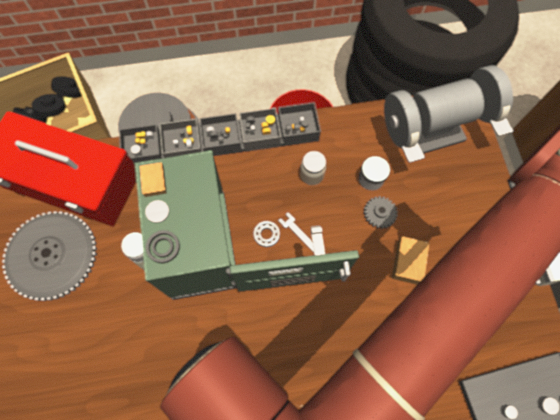

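View pics/top9.png

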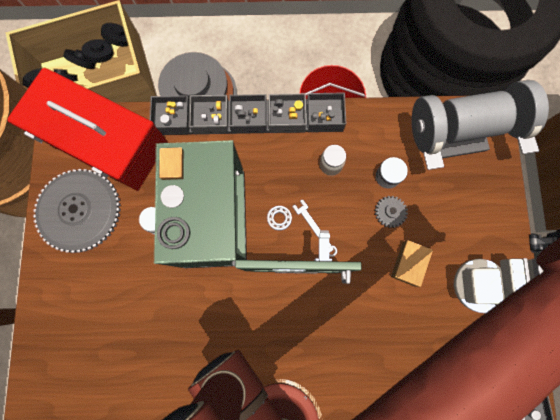

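The door stands square to the cupboard, from (240,262) to (360,266) in the top view. The bystanders are at the same pixels as at the start. One last numeric check, then I hand in.

Run:
```python
from rel import *
im,d,i=snap('top','top10'); P=cloud(d,i['K'],i['T']); z=P[...,2]
s=(z>0.262)&(z<0.282); s[:256]=0; s[276:]=0; s[:,:246]=0; s[:,358:]=0
A=P[s]; l=cv2.fitLine(A[:,:2].astype(np.float32),cv2.DIST_HUBER,0,.001,.001).ravel()
a=np.degrees(np.arctan2(-abs(l[1]),l[0]*np.sign(-l[1]))); print('door dir',a,'opening rad',np.radians(-a-1.34),s.sum())
im0,d0,_,_=load('top0')
for nm,(u,v,w) in dict(bearing=(279,217,14),wrench=(307,215,10),jar=(334,158,16),piston=(392,171,18),gear=(391,211,18),carton=(413,263,24),can=(147,218,10),roof=(175,195,45),bins=(250,113,20)).items():
    p=(slice(v-w,v+w),slice(u-w,u+w)); t=cv2.matchTemplate(cv2.cvtColor(im[v-w-5:v+w+5,u-w-5:u+w+5],6),cv2.cvtColor(im0[p],6),cv2.TM_CCOEFF_NORMED)
    print(nm,cv2.minMaxLoc(t)[1:4:2], 'depth diff mm',np.median(abs(d[p]-d0[p]))*1000)
st(); print(ctrl.finish_job())
```

```text
door dir -92.057816 opening rad 1.5833247 928
bearing (0.9989529848098755, (5, 5)) depth diff mm 2.1120906
wrench (0.9994372725486755, (5, 5)) depth diff mm 2.1945238
jar (0.9993278980255127, (5, 5)) depth diff mm 2.0606518
piston (0.9995165467262268, (5, 5)) depth diff mm 2.108395
gear (0.6349509954452515, (5, 5)) depth diff mm 2.1451116
carton (0.8051853179931641, (5, 5)) depth diff mm 1.9189119
can (0.9995279908180237, (5, 5)) depth diff mm 1.7774403
roof (0.998246967792511, (5, 5)) depth diff mm 1.6140938
bins (0.9973903298377991, (5, 5)) depth diff mm 2.2431016
t 18.15 pos [ 0.433 -0.484  0.391] yang -91.5417930282186 tiltx [ 0.0008 -0.0006 -1.    ] F [0.8489 0.6422 0.4024] op -0.00012449175579772522 q [-0.9557  0.0665  1.2967  0.0003  1.7775  0.6421]
the job is handed in; nothing more can be done
None
```

The door is off its catch and standing wide open, and the job is handed in at 18 s of the 54 s allowed.

- **Hook:** I lowered the shut fingers into the gap behind the door and pressed the hook down about 11.1 mm by depth image, at about 8 N. That is past the 10 mm clearing point and short of the 13 mm stop. I held it there while drawing the door to about 0.5 rad, and it sprang back up when released.
- **Door:** I pushed its inner face round slowly with the fingers, and the final top view puts it at about 1.58 rad. The arm backed off and lifted away, so it touches nothing.
- **Forces:** Readings taken during the job stayed within about 8.3 N.

**Checks that disagreed:**
- **Fingertips:** They sat about 23–31 mm behind the reported TCP (the wrist depth and the point of contact gave different figures). I relied on force and depth rather than the reported height for the press.
- **Camera calibration:** The top and scene cameras differed by about 6 mm along x, so I used the mean.
- **Side force:** About 3 N along the door appeared during the press, which looked like friction at the fingertip.

**Bystanders:** All matched their starting pixels with no shift. The gear and carton matched less well (0.63 and 0.81), most likely because the arm's shadow fell on them.

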